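Lay the interlocking drip tiles of a juice station and fit its column

ROBOT

A 6-joint arm with a two-finger parallel gripper is mounted at the origin on the work surface. World frame = base frame: x ahead of the robot, y to its left, z up, the work surface at z = 0. Lengths are in mm, angles in rad, forces in N, time in s.
With the tool pointing down it reaches from about 350 to 975 mm from the base axis. Payload 4.9 kg.
Tool frame: the origin (TCP) lies midway between the tips of the shut fingers; the grasp point (between the pads) lies 19 mm behind it; z points along the fingers, y is the line along which they close (so a half turn about z gives the same grasp; the last joint's range is limited). The gripper opens to 85 mm and grips with 20 to 120 N. Pads are 22 mm wide; open, the fingers measure 114 mm over their backs; the gripper's body (76 mm by 85 mm) begins 54 mm behind the grasp point. The pads swing forward as they close: fully open they stand 13 mm farther back than shut.
Start: joints at [-1.319, 0.053, 1.613, -0, 1.476, -0.119], TCP at [226.469, -582.506, 231.304] pointing down, gripper open.
Joint ranges: [-3.01, 3.01], [-1.01, 2.22], [0.06, 2.58], [-1.02, 4.17], [0.09, 2.62], [-3.14, 3.14]. Speed limits (rad/s): [2.57, 2.57, 3.14, 3.14, 3.14, 3.14].

INTERFACE

Orientations are given as a unit quaternion [x, y, z, w].
In Python, from rig import manip gives the robot as it stands.
- The arm moves only by the tool move_arm, never from a script. Its argument "deltas" is a list of rows, each a list of 4 numbers: the shift along the tool's x, y, z in cm, then the turn about the tool's z in rad. In form: [[dx, dy, dz, spin], ...]. A call has 1 to 5 rows; each row is the pose to reach, as a shift and turn from the pose commanded when the call began, along the tool's axes at that moment; what a row does not reach only later rows make up. A row lasts 1/10 s, in which the tool goes at most 50 mm and 8.59 degrees, less where a joint would pass 70% of its speed; a pose out of reach is approached as far as the arm can. A call with a gripper value outside its range is refused whole. "gripper" is the opening in per cent of the stroke, from 0 (shut) to 100 (fully open), set as the call begins (left out, the last holds). The fingers move at their own pace and stop on an object; the grip force is fixed at half the most. Time passes only in rows, so rows that repeat a pose let the fingers close. It gives the time, the measured TCP pose, the force, the opening and the grip force at its end, in the units of the state.
- manip.state(): the state, without advancing time (a new reading comes with each control period).
- manip.camera(name): name is "scene" or "top" or "wrist"; returns the picture (400x640x3 uint8, blue, green, red); there is no depth.
- manip.get_calibration(name): a dict with "mtx" (3x3 intrinsics, pixels), "xyz" and "attitude" of the camera in the world. Camera axes: x right, y down, z forward; pixel columns grow to the right and rows downward; lengths in mm; the calibration is good to about 2 mm. A picture is of the moment at which its call begins: read the wrist's pose just before it. get_calibration takes no time and is no camera call; for the wrist camera it gives the pose at the moment of the call.
- manip.finish_job(): hands the job in; it is judged then, once.
The state is a dict: "t": time; "joint_positions": joint angles; "qd": joint speeds; "tau": joint torques, N m; "position": TCP position; "orientation": TCP orientation; "contact_force": force on the tool from outside, world axes, zero at the start; "ft_torque": the same for the moment, N m; "opening": finger opening in mm; "grasp_force": force on a finger pad.
Only numpy, scipy, OpenCV 4.12 (cv2) and the standard library are available. Lean on these libraries where they do the work, as an engineer would, in place of code of your own. Each camera call takes 0.05 s, during which the arm holds its last target. There are 200 camera calls.

TASK

Get the juice station's drip base ready: first clear every used orange tumbler out of the white base and stand it upright in the black used-cup tray. Then lay all the bamboo drip tiles (three or four) in the base, each turned so that its cut corner goes round the hub and its tab and notch interlock with its neighbours' and it drops in flush with the rim. Last, push the steel column, foot down, fully home over the spigot so that its foot lies over the tiles' corners, and do not disturb the other things on the counter.

Things in the scene. Friction and masses are not known exactly. Their poses are not given: they have to be found in the camera images.
- base: white square drip base, fixed, 172 mm square, place and yaw vary; origin at the centre of its underside, axes along its sides. Rim 8 mm wide, top at 18 mm over the counter; floor at 4 mm; inside 156 mm square. A black square hub in its middle (36 mm, sides parallel to the rim, top at 18.5 mm) carries the spigot. One square tile place in each corner of the rim, round the hub
- base_mid (a point): the axis of the upright round steel spigot on the hub, at the hub's top (18.5 mm over the counter). Spigot 26 mm in diameter, 50 mm tall (top at 68.5 mm), tapered over its last 8 mm
- tile1_grip (a point): bamboo drip tile (all alike; one may be absent), 14 mm thick, 0.14 kg, lying flat, with a steel lifting bar on top: 44 mm along the tile's x, 12 mm along y, 30 mm tall. This point is the bar's centre, 15 mm over the tile's top and 29 mm over its underside; z up. From here the 74.5 mm square spans -41.25 to 33.25 mm in x and y; an 18 mm square is cut from its (-x, -y) corner, to go round the hub
- tile1_corner (a point): on the same tile and axes, 43 mm from tile1_grip along -x and along -y, at its top face; lies on the spigot's axis when the tile is seated (axes along the base's sides in any quarter turn; 1.75 mm play; grip point then 33 mm over the counter). A 20 mm wide tab stands 11.75 mm out of the -x side, a notch 26 mm wide, 11.25 deep is in the -y side, for the next tile's tab
- tile2_grip (a point): bamboo drip tile (all alike; one may be absent), 14 mm thick, 0.14 kg, lying flat, with a steel lifting bar on top: 44 mm along the tile's x, 12 mm along y, 30 mm tall. This point is the bar's centre, 15 mm over the tile's top and 29 mm over its underside; z up. From here the 74.5 mm square spans -41.25 to 33.25 mm in x and y; an 18 mm square is cut from its (-x, -y) corner, to go round the hub
- tile2_corner (a point): on the same tile and axes, 43 mm from tile2_grip along -x and along -y, at its top face; lies on the spigot's axis when the tile is seated (axes along the base's sides in any quarter turn; 1.75 mm play; grip point then 33 mm over the counter). A 20 mm wide tab stands 11.75 mm out of the -x side, a notch 26 mm wide, 11.25 deep is in the -y side, for the next tile's tab
- tile3_grip (a point): bamboo drip tile (all alike; one may be absent), 14 mm thick, 0.14 kg, lying flat, with a steel lifting bar on top: 44 mm along the tile's x, 12 mm along y, 30 mm tall. This point is the bar's centre, 15 mm over the tile's top and 29 mm over its underside; z up. From here the 74.5 mm square spans -41.25 to 33.25 mm in x and y; an 18 mm square is cut from its (-x, -y) corner, to go round the hub
- tile3_corner (a point): on the same tile and axes, 43 mm from tile3_grip along -x and along -y, at its top face; lies on the spigot's axis when the tile is seated (axes along the base's sides in any quarter turn; 1.75 mm play; grip point then 33 mm over the counter). A 20 mm wide tab stands 11.75 mm out of the -x side, a notch 26 mm wide, 11.25 deep is in the -y side, for the next tile's tab
- tile4_grip (a point): bamboo drip tile (all alike; one may be absent), 14 mm thick, 0.14 kg, lying flat, with a steel lifting bar on top: 44 mm along the tile's x, 12 mm along y, 30 mm tall. This point is the bar's centre, 15 mm over the tile's top and 29 mm over its underside; z up. From here the 74.5 mm square spans -41.25 to 33.25 mm in x and y; an 18 mm square is cut from its (-x, -y) corner, to go round the hub
- tile4_corner (a point): on the same tile and axes, 43 mm from tile4_grip along -x and along -y, at its top face; lies on the spigot's axis when the tile is seated (axes along the base's sides in any quarter turn; 1.75 mm play; grip point then 33 mm over the counter). A 20 mm wide tab stands 11.75 mm out of the -x side, a notch 26 mm wide, 11.25 deep is in the -y side, for the next tile's tab
- column_mid (a point): steel column: upright tube open at both ends, 39 mm outside and 31 mm inside diameter, 110 mm tall, 0.3 kg, with a round foot flange (68 mm diameter, 5 mm thick) at its lower end; starts standing on the counter. This point is on its axis half-way up (55 mm over its underside), z up. Fully home, the flange lies on the hub, over the tiles' inner corners, this point 73.5 mm over the counter
- cup1_mid (a point): used orange plastic tumbler (one may be absent), 52 mm wide at the foot, 58 mm at the rim, 85 mm tall, wall 3.5 mm, 0.11 kg; starts upright on the floor of the drip base in one of the tile places. This point is on its axis half-way up, z up
- cup2_mid (a point): used orange plastic tumbler (one may be absent), 52 mm wide at the foot, 58 mm at the rim, 85 mm tall, wall 3.5 mm, 0.11 kg; starts upright on the floor of the drip base in one of the tile places. This point is on its axis half-way up, z up
- cuptray: black used-cup tray fixed to the counter, 200 mm along its x, 110 mm along its y, rim 4 mm wide and 18 mm tall, floor 4 mm above the counter; origin at the centre of its underside
- sign1: wooden sign block with a white card; bystander, leave it alone; origin at the centre of its underside
- sign2: wooden sign block with a red card; bystander, leave it alone; origin at the centre of its underside
- straws: clear glass of black straws, 66 mm wide, 180 mm tall; bystander, leave it alone; origin at the centre of its underside
- sugar: white sugar jar, 72 mm wide, 110 mm tall; bystander, leave it alone; origin at the centre of its underside
- tongs: steel ice tongs lying flat, 215 mm long; bystander, leave it alone; origin at the centre of its underside
- plant: small green plant in a white pot, 115 mm wide; bystander, leave it alone; origin at the centre of its underside
There are look-alikes about, which are no part of the job. Leave any purple look-alike of the part that bears column_mid alone. Several things look just like the base: the one meant starts farthest from the robot's base.

How it is judged (in metres and radians):
On the way, in this order (a step that is already met when the one before it is completed fails the run):
1. every used tumbler stands upright in the used-cup tray (x of cup1_mid in the frame of cuptray between -0.08 and 0.08 m and y of cup1_mid in the frame of cuptray between -0.035 and 0.035 m and height (world z) of each of cup1_mid, cup2_mid below 0.052 m and angle between each of cup1_mid, cup2_mid's own z axis and vertical below 0.1 rad and x of cup2_mid in the frame of cuptray between -0.08 and 0.08 m and y of cup2_mid in the frame of cuptray between -0.035 and 0.035 m), for 0.2 s.
2. every tile lies interlocked and flush in the base (horizontal distance between each of tile1_corner, tile2_corner, tile3_corner, tile4_corner and base_mid below 0.006 m and (angle between the x axis of tile1_grip and the x axis of base, either way round below 0.09 rad or angle between the x axis of tile1_grip and the y axis of base, either way round below 0.09 rad) and height (world z) of each of tile1_grip, tile2_grip, tile3_grip, tile4_grip below 0.0355 m and angle between each of tile1_grip, tile2_grip, tile3_grip, tile4_grip's own z axis and vertical below 0.05 rad and (angle between the x axis of tile2_grip and the x axis of base, either way round below 0.09 rad or angle between the x axis of tile2_grip and the y axis of base, either way round below 0.09 rad) and (angle between the x axis of tile3_grip and the x axis of base, either way round below 0.09 rad or angle between the x axis of tile3_grip and the y axis of base, either way round below 0.09 rad) and (angle between the x axis of tile4_grip and the x axis of base, either way round below 0.09 rad or angle between the x axis of tile4_grip and the y axis of base, either way round below 0.09 rad)), for 0.2 s.
3. the column is fully home on the spigot (horizontal distance between column_mid and base_mid below 0.006 m and height (world z) of column_mid below 0.0765 m and angle between column_mid's own z axis and vertical below 0.06 rad), for 0.2 s.
At the end, for the whole second after the job is handed in: Tumblers upright in the used-cup tray (axis within 80 x 35 mm of its centre); tiles flat in the base, cut corner round the hub (corner point within 6 mm of the spigot's axis, 0.09 rad, 2.5 mm proud at most); column upright on the spigot, within 6 mm of its axis and 3 mm of fully down (all of step 1 and all of step 2 and all of step 3); the robot touches nothing.
It fails at once if a bystander (sign, straw glass, sugar jar, tongs or plant) is moved by more than 40 mm (distance of any of sign1, sign2, straws, sugar, tongs, plant from where it was at the start of the episode above 0.04 m).
Of tile1, tile2, tile3, tile4 only 3 to 4 are there at a start; the rules pass over those that are not, and their reading is None.
Of cup1, cup2 only 1 to 2 are there at a start; the rules pass over those that are not, and their reading is None.
At some moment in a run one of tile1, tile2, tile3, tile4 may be knocked a few centimetres aside while the robot is not near it.
It also fails if it takes over 210 s, if anything falls off the work surface, if the arm or the gripper's body presses on something with over 40 N, if the wrist force passes 120 N, or if a joint passes its speed limit or range.

## Working session

There is one attempt and no reset: what is moved stays moved. The work goes in short steps, Python scripts to look and compute and a tool call to move; the robot and the scene stay as the last step left them, time stands still between calls to the robot, and variables do not carry over. Pictures are saved under pics/ and viewed, at most 14 in all, crops included, and the job is handed in when it is done.

Besides the shell and the picture viewer there is one more tool, called after ">>>" as name(argument=value, ...), one argument or row to a line, values as JSON. move_arm: Moves the arm, as the interface text tells. Its arguments: {"type":"object","properties":{"deltas":{"type":"array"},"gripper":{"type":"number"}},"required":["deltas"]}

```bash
mkdir -p pics; ls; cat > h.py <<'E'
import numpy as np,cv2
from scipy.spatial.transform import Rotation as R
from rig import manip
def snap(cam,name):
    c=manip.get_calibration(cam); im=manip.camera(cam); cv2.imwrite('pics/%s.png'%name,im); np.save('pics/%s.npy'%name,np.array([c],dtype=object)); return im,c
def cal(name): return np.load('pics/%s.npy'%name,allow_pickle=True)[0]
def rot(c):
    a=np.array(c['attitude'],float); return a.reshape(3,3) if a.size==9 else R.from_quat(a).as_matrix()
def px2w(c,uv,z):
    K=np.array(c['mtx'],float); d=rot(c)@np.linalg.inv(K)@np.array([uv[0],uv[1],1.]); o=np.array(c['xyz'],float)
    return o+d*(z-o[2])/d[2]
def w2px(c,p):
    q=np.array(c['mtx'],float)@(rot(c).T@(np.array(p,float)-np.array(c['xyz'],float))); return q[:2]/q[2]
def rel(target,yaw=None):
    "deltas in tool axes (cm) to TCP target mm"
    s=manip.state(); M=R.from_quat(s['orientation']).as_matrix(); d=M.T@(np.array(target,float)-np.array(s['position']))/10
    return d.round(2), tool()
def tool():
    s=manip.state(); M=R.from_quat(s['orientation']).as_matrix(); return 'x-axis yaw',round(float(np.arctan2(M[1,0],M[0,0])),4),'z',M[:,2].round(3)
E
python3 - <<'E'
from h import *
for n in('top','scene'):
    im,c=snap(n,n+'0'); print(n,c)
print(manip.state(),tool())
E
```

```text
pics
top {'mtx': array([[381.92446429,   0.        , 315.7683119 ],
       [  0.        , 381.92446429, 197.62032958],
       [  0.        ,   0.        ,   1.        ]]), 'xyz': array([ 403.9498005 ,   37.75053263, 1273.57236772]), 'attitude': array([-0.70378782,  0.70872101, -0.03820304,  0.03062292])}
scene {'mtx': array([[458.76324216,   0.        , 314.08297631],
       [  0.        , 458.76324216, 202.59713364],
       [  0.        ,   0.        ,   1.        ]]), 'xyz': array([1523.71037293,  345.31477888,  794.93780144]), 'attitude': array([ 0.52434174,  0.7143903 , -0.37478481, -0.27248595])}
{'t': 0.1, 'joint_positions': array([-1.31898978e+00,  5.33173451e-02,  1.61416139e+00, -4.51842920e-06,
        1.47597177e+00, -1.18984422e-01]), 'qd': array([-0.00173808, -0.00256175, -0.00277205, -0.00058214,  0.00045523,
       -0.0012424 ]), 'tau': array([ 1.01569665e-03, -3.94903922e+01, -3.71362138e+01, -8.71531847e-05,
        3.90078189e-03,  2.17954550e-06]), 'position': array([ 226.33875311, -581.97821516,  230.16670498]), 'orientation': array([ 9.82862962e-01,  1.84335390e-01, -6.38896104e-05, -9.26730171e-04]), 'contact_force': array([ 0.64538607, -0.78836325, -1.36129833]), 'ft_torque': array([-0.07048493,  0.0042731 , -0.01161037]), 'grasp_force': 0.0, 'opening': 85.51662206324328} ('x-axis yaw', 0.3708, 'z', array([-0.   ,  0.002, -1.   ]))
```

View pics/top0.png

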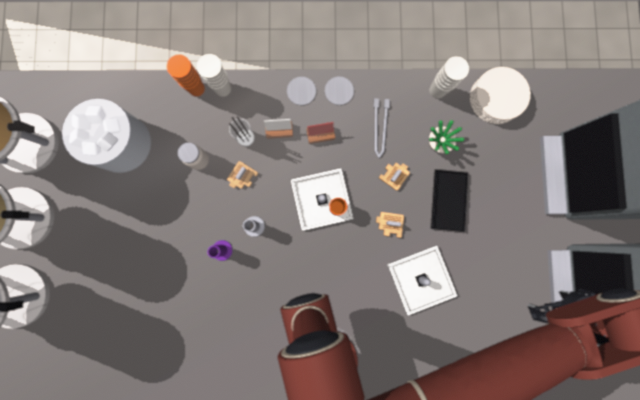

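View pics/scene0.png

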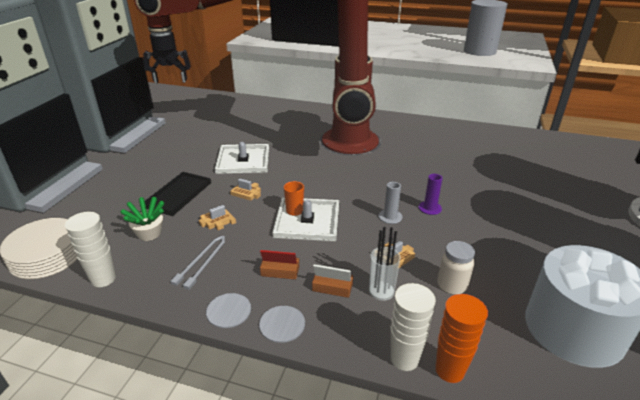

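Top view: two candidate bases, at (322,200) and (423,281). The one at (322,200) is farther from the robot, at about (320,345), and holds the cup at (338,206). Tiles are at (242,176), (396,176) and (392,223). The column is grey at (254,226), with its purple look-alike at (220,250). The tray is at (450,200). I'll confirm these in an enlarged crop.

```bash
python3 - <<'E'
from h import *
im=cv2.imread('pics/top0.png')
cv2.imwrite('pics/crop0.png',cv2.resize(im[145:325,210:475],None,fx=3,fy=3,interpolation=cv2.INTER_CUBIC))
c=cal('top0')
for n,uv,z in [('base',(322,200),18),('fakebase',(423,281),18),('robot',(320,360),0),('cup',(338,206),85),('t1',(242,176),20),('t2',(396,176),20),('t3',(392,223),20),('col',(252,228),110),('tray',(450,200),10)]: print(n,px2w(c,uv,z).round())
print(rot(manip.get_calibration('wrist')).round(3),manip.get_calibration('wrist'))
E
```

```text
base [519.   3.  18.]
fakebase [ 253. -322.   18.]
robot [ 3. 14.  0.]
cup [493. -45.  85.]
t1 [600. 267.  20.]
t2 [ 597. -243.   20.]
t3 [ 441. -226.   20.]
col [426. 219. 110.]
tray [ 516. -424.   10.]
[[ 0.362 -0.897 -0.254]
 [-0.932 -0.349 -0.096]
 [-0.002  0.271 -0.963]] {'mtx': array([[295.1006027 ,   0.        , 321.33262343],
       [  0.        , 295.1006027 , 200.0913456 ],
       [  0.        ,   0.        ,   1.        ]]), 'xyz': array([ 290.97452796, -557.76802401,  373.10649176]), 'attitude': array([ 0.81762944, -0.55923993, -0.078279  ,  0.11227284])}
```

View pics/crop0.png

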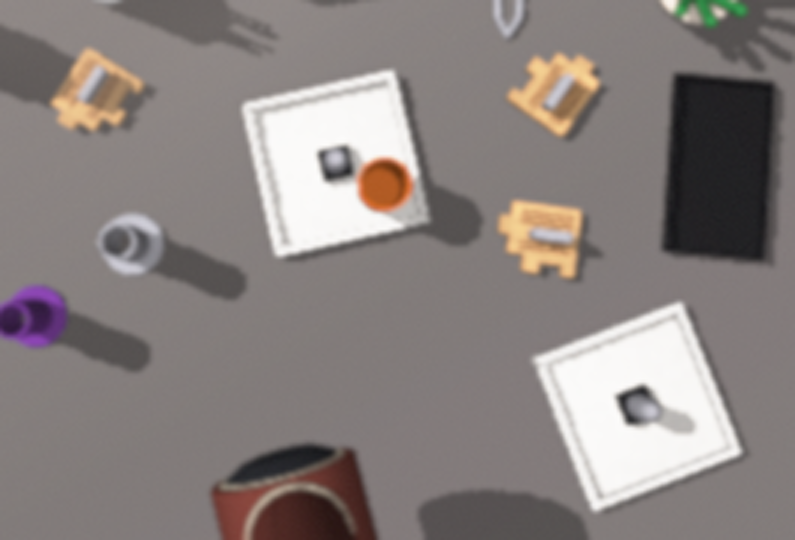

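The crop confirms the base meant is the one at (322,200). It is farther away and holds the cup. The grey column at (254,226) is the real one, and there are three tiles.

>>> move_arm(
  deltas=[
    [13.4, -10.2, 0, 0],
    [13.4, -10.2, 0, 0],
    [13.4, -10.2, 0, 0],
    [13.4, -10.2, 0, 0],
    [13.4, -10.2, 0, 0],
  ],
)

```text
t: 0.6
position: [315.4, -437.1, 231.0]
orientation: [0.983, 0.186, -0.0, -0.0]
contact_force: [0.1, -1.4, 0.4]
opening: 85.2
grasp_force: 0.0
```

>>> move_arm(
  deltas=[
    [13.4, -10.2, 0, 0],
    [13.4, -10.2, 0, 0],
    [13.4, -10.2, 0, 0],
    [13.4, -10.2, 0, 0],
    [13.4, -10.2, 0, 0],
  ],
)

```text
t: 1.1
position: [403.0, -294.6, 231.2]
orientation: [0.983, 0.186, -0.0, 0.0]
contact_force: [-0.1, -0.4, 0.3]
opening: 85.4
grasp_force: 0.0
```

>>> move_arm(
  deltas=[
    [13.4, -10.2, 0, 0],
    [13.4, -10.2, 0, 0],
    [13.4, -10.2, 0, 0],
    [13.4, -10.2, 0, 0],
    [13.4, -10.2, 0, 0],
  ],
)

```text
t: 1.6
position: [491.1, -151.7, 231.1]
orientation: [0.983, 0.185, -0.0, 0.0]
contact_force: [-1.5, -0.6, -0.2]
opening: 85.8
grasp_force: 0.0
```

```bash
python3 - <<'E'
from h import *
snap('wrist','w1'); s=manip.state(); print(s['t'],s['position'],tool())
E
```

```text
1.65 [ 490.45613868 -152.72097622  231.09390295] ('x-axis yaw', 0.3711, 'z', array([-0.001, -0.001, -1.   ]))
```

View pics/w1.png

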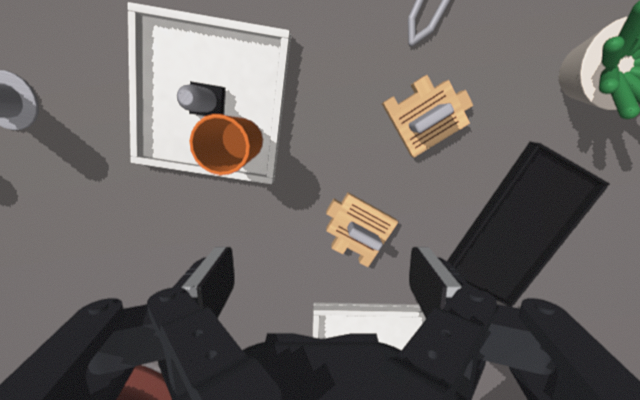

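The base's outer rim corners are at about (129,4), (289,30), (274,183) and (132,161). The cup rim is at (226,145), two tiles at (430,115) and (362,230), and the tray at (530,222). I'll enlarge to read these more precisely.

```bash
python3 - <<'E'
from h import *
im=cv2.imread('pics/w1.png')
cv2.imwrite('pics/crop1.png',cv2.resize(im[0:280,120:480],None,fx=2.1,fy=2.1,interpolation=cv2.INTER_CUBIC))
E
```

```text
(no output)
```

View pics/crop1.png

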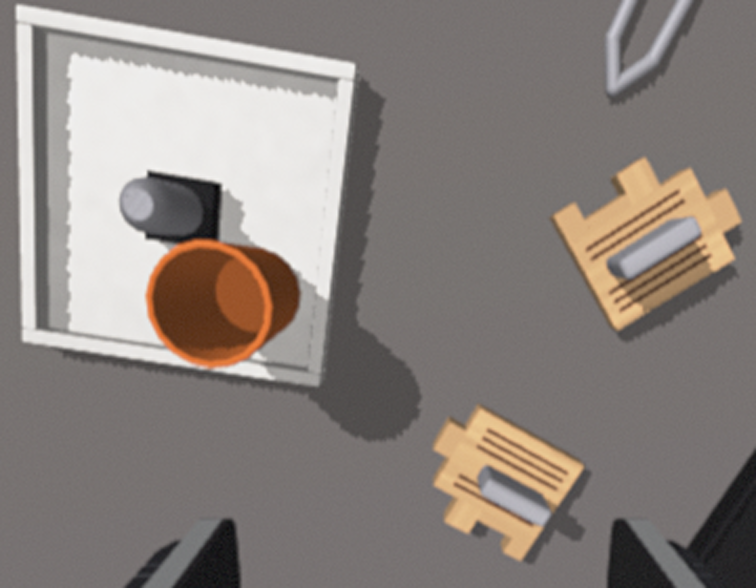

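```bash
cat >> h.py <<'E'
from scipy.optimize import least_squares
TP=np.array([(33.25,33.25),(33.25,-41.25),(-41.25,33.25),(-23.25,-41.25),(-41.25,-23.25)],float)
OUT=np.array([(33.25,33.25),(33.25,-41.25),(-23.25,-41.25),(-23.25,-23.25),(-41.25,-23.25),(-41.25,33.25)],float)
BAR=np.array([(22,6),(22,-6),(-22,-6),(-22,6)],float)
def T(p,m): c,s=np.cos(p[2]),np.sin(p[2]); return m@np.array([[c,s],[-s,c]])+np.array(p[:2])
def fit(c,px,m,z,p0):
    px=np.array(px,float); z=np.broadcast_to(z,len(m))
    f=lambda p:(np.array([w2px(c,(*q,zz)) for q,zz in zip(T(p,m),z)])-px).ravel()
    r=least_squares(f,p0,x_scale=[10,10,.1],loss='soft_l1'); return r.x,r.fun.reshape(-1,2).round(1)
def poly(im,c,p,m,z,s,o,col):
    q=np.array([(w2px(c,(*a,z))-o)*s for a in T(p,m)]); cv2.polylines(im,[q.round().astype(int)],True,col,1)
def sq(h): return np.array([(h,h),(h,-h),(-h,-h),(-h,h)],float)
E
python3 - <<'E'
from h import *
c=cal('w1'); s=2.1; o=np.array([120,0])
g=lambda L:[(x/s+120,y/s) for x,y in L]
im=cv2.imread('pics/crop1.png')
A=g([(618,326),(554,215),(735,259),(640,159),(690,170)])
B=g([(583,466),(520,558),(480,407),(446,520),(434,483)])
for n,P in(('A',A),('B',B)):
    best=min((fit(c,P,TP,14.,[*px2w(c,np.mean(P,0),14)[:2],a]) for a in(0,1.5,3,-1.5)),key=lambda r:abs(r[1]).sum())
    print(n,best[0].round(3),best[1].tolist()); poly(im,c,best[0],OUT,14,s,o,(255,0,0)); poly(im,c,best[0],BAR,44,s,o,(0,0,255))
Q=g([(18,7),(355,65),(321,376),(24,331)])
w=np.array([px2w(c,q,18)[:2] for q in Q]); print('base edges',np.linalg.norm(w-np.roll(w,1,0),axis=1).round(1))
m=[(0,0)]*4
d=w[1]-w[0]; yaw=np.arctan2(d[1],d[0])
sqm=np.array([(-86,86),(86,86),(86,-86),(-86,-86)],float)
b,e=fit(c,Q,sqm,18.,[*w.mean(0),yaw]); print('base',b.round(3),e.tolist())
for h,z in((86,18),(78,18),(18,18.5)): poly(im,c,b,sq(h),z,s,o,(0,200,0))
t=np.linspace(0,6.28,24); ring=lambda r:np.c_[r*np.cos(t),r*np.sin(t)]
poly(im,c,b,ring(9),68.5,s,o,(0,200,0)); 
cup=px2w(c,g([(210,303)])[0],89); print('cup',cup.round(1)); poly(im,c,[cup[0],cup[1],0],ring(29),89,s,o,(255,0,255)); poly(im,c,[cup[0],cup[1],0],ring(26),4,s,o,(255,0,255))
for z,L in((18,[(532,144),(608,183)]),): print([px2w(c,q,z).round(1).tolist() for q in L])
cv2.imwrite('pics/ov1.png',im)
E
```

```text
A [ 598.598 -241.66     2.515] [[-0.6, 2.2], [-0.2, 0.9], [-0.3, -0.1], [2.4, -0.8], [-0.0, -0.9]]
B [ 442.415 -229.262   -1.713] [[0.6, -0.7], [0.1, 0.7], [0.2, -0.0], [-0.8, -0.1], [-0.2, 0.2]]
base edges [164.5 170.6 164.6 171.3]
base [524.428   2.491  -1.352] [[-0.5, -1.2], [1.0, -0.9], [-0.2, 5.1], [-0.1, 5.3]]
cup [496.9 -46.2  89. ]
[[617.7, -371.7, 18.0], [611.0, -484.8, 18.0]]
```

View pics/ov1.png

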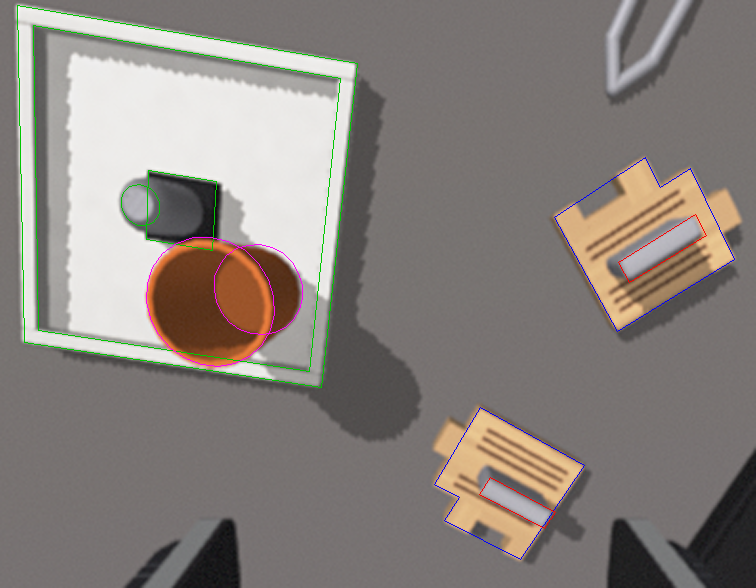

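Overlay: the models lie on the base, cup and both tiles to within about 1–2 px. Base is about (524,2), cup (497,-46), tray centre (514,-423). Next, the cup.

>>> move_arm(
  deltas=[
    [4.46, -9.69, 0, -0.684],
    [4.46, -9.69, 0, -0.684],
    [4.46, -9.69, 0, -0.684],
    [4.46, -9.69, 0, -0.684],
    [4.46, -9.69, 0, -0.684],
  ],
  gripper=100,
)

```text
t: 2.15
position: [496.6, -47.1, 231.3]
orientation: [0.863, 0.504, -0.0, 0.0]
contact_force: [0.6, -0.3, 0.8]
opening: 85.7
grasp_force: 0.0
```

```bash
python3 - <<'E'
from h import *
print(rel((496.9,-46.2,41)),manip.state()['position'],manip.state()['joint_positions'].round(2))
E
```

```text
(array([ 0.12, -0.03, 19.03]), ('x-axis yaw', 1.0574, 'z', array([-0.   , -0.001, -1.   ]))) [496.58301969 -47.14658175 231.25769451] [-0.24 -0.26  1.9  -0.    1.5   0.27]
```

>>> move_arm(
  deltas=[
    [0, 0, 4, 0],
    [0, 0, 9, 0],
    [0, 0, 14, 0],
    [0, 0, 17, 0],
    [0, 0, 19, 0],
  ],
)

```text
t: 2.65
position: [494.4, -47.3, 37.8]
orientation: [0.865, 0.502, -0.002, -0.001]
contact_force: [-0.4, -0.7, 1.2]
opening: 85.6
grasp_force: 0.0
```

>>> move_arm(
  deltas=[
    [0, 0, 0, 0],
    [0, 0, 0, 0],
    [0, 0, 0, 0],
    [0, 0, 0, 0],
    [0, 0, 0, 0],
  ],
  gripper=0,
)

```text
t: 3.15
position: [497.5, -45.5, 42.5]
orientation: [0.864, 0.503, 0.001, 0.001]
contact_force: [-0.2, 0.4, -0.6]
opening: 55.9
grasp_force: 63.2
```

>>> move_arm(
  deltas=[
    [0, 0, 0, 0],
    [0, 0, 0, 0],
  ],
)

```text
t: 3.35
position: [497.4, -45.3, 42.2]
orientation: [0.864, 0.503, 0.001, 0.001]
contact_force: [0.7, -1.1, 3.6]
opening: 55.4
grasp_force: 63.3
```

>>> move_arm(
  deltas=[
    [0, 0, -3, 0],
    [0, 0, -7, 0],
    [0, 0, -12, 0],
    [0, 0, -15, 0],
    [0, 0, -15, 0],
  ],
)

```text
t: 3.85
position: [499.9, -45.8, 197.7]
orientation: [0.864, 0.503, 0.004, 0.004]
contact_force: [0.5, -0.8, -1.5]
opening: 55.7
grasp_force: 64.0
```

```bash
python3 - <<'E'
from h import *
print(rel((514.5,-423,0)),manip.state()['position'])
E
```

```text
(array([-32.16,  19.65,  19.89]), ('x-axis yaw', 1.0552, 'z', array([ 0.011, -0.003, -1.   ]))) [499.94987854 -45.76184187 197.74345789]
```

>>> move_arm(
  deltas=[
    [-16, 10, 0, 0],
    [-16, 10, 0, 0],
    [-16, 10, 0, 0],
    [-16, 10, 0, 0],
    [-16, 10, 0, 0],
  ],
)

```text
t: 4.35
position: [503.8, -237.2, 189.4]
orientation: [0.865, 0.501, -0.001, -0.001]
contact_force: [-0.3, 0.0, -1.3]
opening: 55.9
grasp_force: 64.0
```

>>> move_arm(
  deltas=[
    [-16, 10, 0, 0],
    [-16, 10, 0, 0],
    [-16, 10, 0, 0],
    [-16, 10, 0, 0],
    [-16, 10, 0, 0],
  ],
)

```text
t: 4.85
position: [511.8, -425.1, 189.1]
orientation: [0.865, 0.502, -0.001, -0.001]
contact_force: [0.2, 0.3, -1.1]
opening: 55.6
grasp_force: 64.2
```

>>> move_arm(
  deltas=[
    [0, 0, 4, 0],
    [0, 0, 8, 0],
    [0, 0, 11.5, 0],
    [0, 0, 13.5, 0],
    [0, 0, 14.5, 0],
  ],
)

```text
t: 5.35
position: [510.9, -418.4, 42.2]
orientation: [0.864, 0.504, -0.001, -0.004]
contact_force: [-16.1, 12.5, 45.0]
opening: 55.7
grasp_force: 66.0
```

>>> move_arm(
  deltas=[
    [0, 0, 0.2, 0],
    [0, 0, 0.4, 0],
    [0, 0, 0.4, 0],
  ],
)

```text
t: 5.65
position: [513.2, -421.9, 42.7]
orientation: [0.864, 0.503, 0.0, 0.0]
contact_force: [0.4, -0.2, -0.2]
opening: 55.9
grasp_force: 64.2
```

>>> move_arm(
  deltas=[
    [0, 0, 0, 0],
    [0, 0, 0, 0],
    [0, 0, 0, 0],
    [0, 0, 0, 0],
  ],
  gripper=100,
)

```text
t: 6.05
position: [513.0, -422.4, 42.7]
orientation: [0.864, 0.503, 0.0, 0.0]
contact_force: [0.1, 0.3, 0.2]
opening: 85.1
grasp_force: 0.0
```

>>> move_arm(
  deltas=[
    [0, 0, -3, 0],
    [0, 0, -7, 0],
    [0, 0, -12, 0],
    [0, 0, -17, 0],
    [0, 0, -17, 0],
  ],
)

```text
t: 6.55
position: [516.1, -425.6, 223.6]
orientation: [0.864, 0.503, 0.002, 0.008]
contact_force: [0.2, -1.4, 1.0]
opening: 85.3
grasp_force: 0.0
```

```bash
python3 - <<'E'
from h import *
im,c=snap('top','top2'); cv2.imwrite('pics/top2c.png',cv2.resize(im[100:280,200:500],None,fx=2.6,fy=2.6,interpolation=cv2.INTER_CUBIC)); s=manip.state(); print(s['position'],tool(),s['joint_positions'].round(2))
E
```

```text
[ 514.87926713 -424.33082517  219.14326455] ('x-axis yaw', 1.0548, 'z', array([ 0.008, -0.008, -1.   ])) [-0.8   0.15  1.53  0.    1.45 -0.28]
```

View pics/top2c.png

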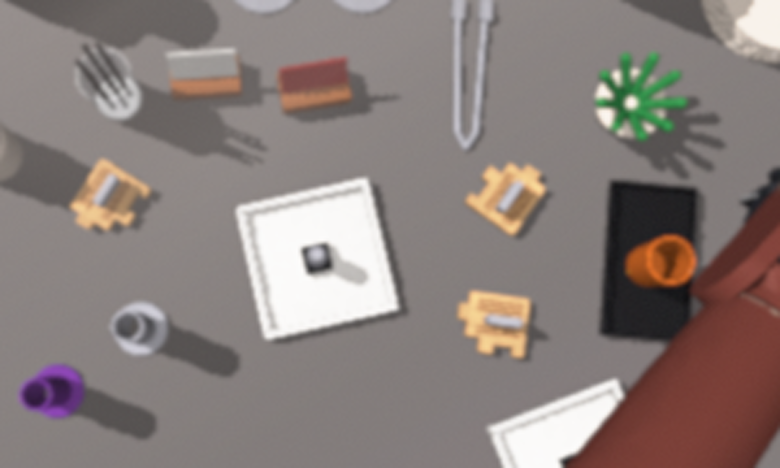

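The cup stands upright in the tray and the tiles haven't been disturbed. I'll hover over tile B for a closer fit.

>>> move_arm(
  deltas=[
    [13.3, -15.7, 5, -0.374],
    [13.3, -15.7, 5, -0.374],
    [13.3, -15.7, 5, -0.374],
    [13.3, -15.7, 5, -0.374],
    [13.3, -15.7, 5, -0.374],
  ],
  gripper=40,
)

```text
t: 7.1
position: [438.3, -224.1, 157.6]
orientation: [0.755, 0.656, -0.001, -0.004]
contact_force: [0.8, -1.0, -0.9]
opening: 34.4
grasp_force: 0.0
```

>>> move_arm(
  deltas=[
    [0, 0, 0, 0],
    [0, 0, 0, 0],
    [0, 0, 0, 0],
  ],
)

```text
t: 7.4
position: [442.8, -230.6, 163.2]
orientation: [0.756, 0.655, 0.0, 0.001]
contact_force: [-0.4, -0.8, 0.3]
opening: 34.6
grasp_force: 0.0
```

```bash
cat >> h.py <<'E'
def ov(im,c,items,name,box,s):
    x0,y0,x1,y1=box; v=cv2.resize(im[y0:y1,x0:x1],None,fx=s,fy=s,interpolation=cv2.INTER_CUBIC)
    for p,m,z,col in items: poly(v,c,p,m,z,s,np.array([x0,y0]),col)
    cv2.imwrite('pics/%s.png'%name,v)
E
python3 - <<'E'
from h import *
im,c=snap('wrist','w2'); s=manip.state(); print(s['position'],tool(),s['opening'])
B=[442.415,-229.262,-1.713]
print(w2px(c,(442,-229,14)))
ov(im,c,[(B,OUT,14,(255,0,0)),(B,BAR,44,(0,0,255))],'ov2',(180,60,440,290),2.5)
E
```

```text
[ 442.71242279 -230.63500577  163.18700951] ('x-axis yaw', 1.4275, 'z', array([ 0.001, -0.001, -1.   ])) 33.8115291046119
[319.73133103 185.4273387 ]
```

View pics/ov2.png

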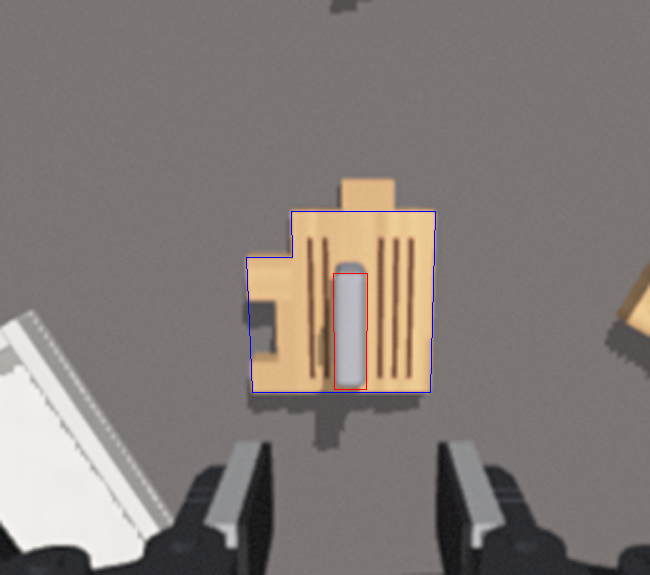

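The overlay matches the tile to within about 1 mm, so I'll grasp it.

>>> move_arm(
  deltas=[
    [0.12, -0.05, 4, 0],
    [0.12, -0.05, 8, 0],
    [0.12, -0.05, 11, 0],
    [0.12, -0.05, 13.2, 0],
    [0.12, -0.05, 14.3, 0],
  ],
)

```text
t: 7.95
position: [440.7, -228.0, 17.1]
orientation: [0.756, 0.655, -0.0, -0.002]
contact_force: [-0.5, -0.6, -0.6]
opening: 34.0
grasp_force: 0.0
```

>>> move_arm(
  deltas=[
    [0, 0, 0, 0],
    [0, 0, 0, 0],
    [0, 0, 0, 0],
    [0, 0, 0, 0],
    [0, 0, 0, 0],
  ],
  gripper=0,
)

```text
t: 8.45
position: [442.0, -228.1, 20.2]
orientation: [0.755, 0.655, 0.0, 0.001]
contact_force: [-0.2, -0.3, -2.2]
opening: 10.7
grasp_force: 62.4
```

>>> move_arm(
  deltas=[
    [0, 0, -2, 0],
    [0, 0, -6, 0],
    [0, 0, -9, 0],
    [0, 0, -11, 0],
    [0, 0, -11, 0],
  ],
)

```text
t: 8.95
position: [443.7, -229.3, 133.6]
orientation: [0.755, 0.655, 0.001, 0.004]
contact_force: [0.5, 0.0, -1.0]
opening: 11.0
grasp_force: 62.6
```

>>> move_arm(
  deltas=[
    [0, 0, 0, 0],
    [0, 0, 0, 0],
    [0, 0, 0, 0],
  ],
)

```text
t: 9.25
position: [440.5, -227.1, 127.3]
orientation: [0.755, 0.655, -0.0, -0.002]
contact_force: [0.5, 0.3, -2.3]
opening: 11.1
grasp_force: 62.6
```

```bash
python3 - <<'E'
from h import *
s=manip.state(); print(s['position'],tool(),s['opening'])
print(rel((575.7,-30.2,130)))
E
```

```text
[ 440.50750656 -227.06304938  127.29723253] ('x-axis yaw', 1.4288, 'z', array([-0.003,  0.002, -1.   ])) 11.082869640584319
(array([21.4 , 10.6 , -0.27]), ('x-axis yaw', 1.4288, 'z', array([-0.003,  0.002, -1.   ])))
```

>>> move_arm(
  deltas=[
    [21.5, 10.4, 0, -0.361],
    [21.5, 10.4, 0, -0.361],
    [21.5, 10.4, 0, -0.361],
    [21.5, 10.4, 0, -0.361],
    [21.5, 10.4, 0, -0.361],
  ],
)

```text
t: 9.75
position: [575.4, -27.1, 127.9]
orientation: [0.625, 0.781, -0.0, -0.001]
contact_force: [0.4, -1.6, 0.0]
opening: 10.7
grasp_force: 62.6
```

>>> move_arm(
  deltas=[
    [0, 0, 3, 0],
    [0, 0, 5, 0],
    [0, 0, 5, 0],
    [0, 0, 5, 0],
    [0, 0, 5, 0],
  ],
)

```text
t: 10.25
position: [575.6, -30.1, 80.4]
orientation: [0.626, 0.78, 0.0, 0.001]
contact_force: [0.3, 0.1, -1.2]
opening: 10.7
grasp_force: 62.5
```

```bash
python3 - <<'E'
from h import *
im,c=snap('wrist','w3'); s=manip.state(); print(s['position'],tool(),s['opening'])
b=[524.4,2.5,-1.352]; z=s['position'][2]-20.2+14.7
t=[s['position'][0],s['position'][1],-1.352]
print(w2px(c,(575,-30,14)))
ov(im,c,[(b,sq(86),18,(0,200,0)),(b,sq(78),18,(0,200,0)),(b,sq(18),18.5,(0,255,255)),(t,OUT,z,(255,0,0))],'ov3',(130,0,510,285),2.1)
E
```

```text
[575.89462167 -30.13742035  80.82684858] ('x-axis yaw', 1.7892, 'z', array([ 0.002, -0.   , -1.   ])) 10.942290601760034
[319.82508545 211.76116636]
```

View pics/ov3.png

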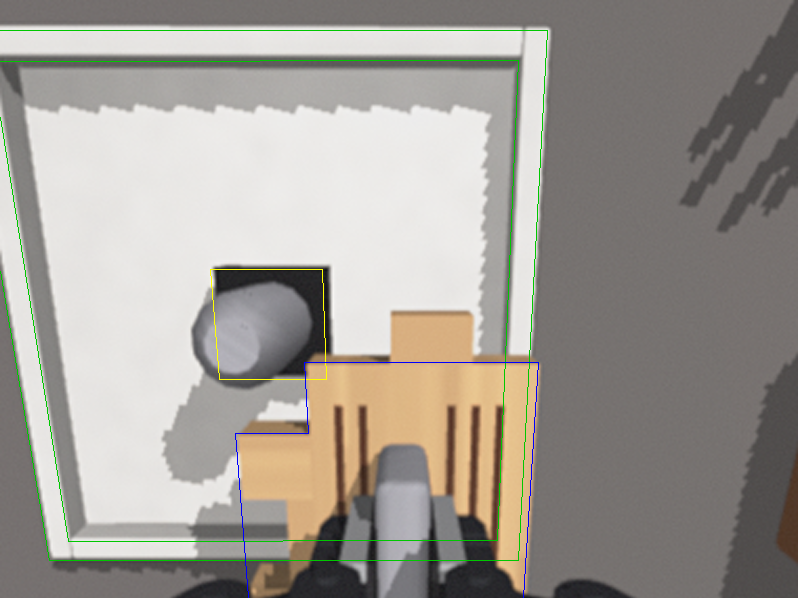

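Relative to its seat, the tile is within about 0.5–1 mm. The hub and rim edges match the overlay once the visible side faces are allowed for. Lowering it.

>>> move_arm(
  deltas=[
    [0, 0.04, 2, 0],
    [0, 0.04, 3.5, 0],
    [0, 0.04, 4.2, 0],
    [0, 0.04, 4.7, 0],
    [0, 0.04, 5.0, 0],
  ],
)

```text
t: 10.8
position: [575.3, -29.6, 29.1]
orientation: [0.626, 0.78, -0.0, -0.0]
contact_force: [-0.5, 0.2, -1.8]
opening: 10.6
grasp_force: 62.6
```

>>> move_arm(
  deltas=[
    [0, 0, 0.2, 0],
    [0, 0, 0.4, 0],
    [0, 0, 0.5, 0],
    [0, 0, 0.5, 0],
    [0, 0, 0.5, 0],
  ],
)

```text
t: 11.3
position: [575.5, -29.6, 24.6]
orientation: [0.626, 0.78, 0.0, 0.0]
contact_force: [-0.0, -0.2, -1.2]
opening: 10.8
grasp_force: 62.6
```

It dropped in without force (z 24.6, seated value 24.2). Releasing it, then on to tile A.

>>> move_arm(
  deltas=[
    [0, 0, 0, 0],
    [0, 0, 0, 0],
    [0, 0, 0, 0],
  ],
  gripper=40,
)

```text
t: 11.6
position: [575.6, -29.6, 24.7]
orientation: [0.626, 0.78, 0.0, 0.0]
contact_force: [0.1, 0.1, -0.7]
opening: 33.9
grasp_force: 0.0
```

>>> move_arm(
  deltas=[
    [0, 0, -2, 0],
    [0, 0, -6, 0],
    [0, 0, -11, 0],
    [0, 0, -14, 0],
    [0, 0, -14, 0],
  ],
)

```text
t: 12.1
position: [579.1, -30.2, 171.5]
orientation: [0.626, 0.78, 0.003, 0.005]
contact_force: [-0.2, 0.1, 1.0]
opening: 34.0
grasp_force: 0.0
```

>>> move_arm(
  deltas=[
    [-21.2, -2.3, 0, -0.726],
    [-21.2, -2.3, 0, -0.726],
    [-21.2, -2.3, 0, -0.726],
    [-21.2, -2.3, 0, -0.726],
    [-21.2, -2.3, 0, -0.726],
  ],
)

```text
t: 12.6
position: [598.3, -245.5, 163.0]
orientation: [0.307, 0.952, -0.0, -0.0]
contact_force: [0.4, 0.4, -0.8]
opening: 34.2
grasp_force: 0.0
```

>>> move_arm(
  deltas=[
    [0, 0, 0, 0],
    [0, 0, 0, 0],
    [0, 0, 0, 0],
  ],
)

```text
t: 12.9
position: [598.6, -240.1, 163.6]
orientation: [0.308, 0.951, 0.0, -0.001]
contact_force: [-0.2, -0.1, -0.8]
opening: 34.1
grasp_force: 0.0
```

```bash
python3 - <<'E'
from h import *
im,c=snap('wrist','w4'); s=manip.state(); print(s['position'],tool(),s['opening'])
A=[598.6,-241.66,2.515]
ov(im,c,[(A,OUT,14,(255,0,0)),(A,BAR,44,(0,0,255))],'ov4',(130,40,510,300),2.1)
E
```

```text
[ 598.76548575 -239.99899047  163.83519734] ('x-axis yaw', 2.5162, 'z', array([-0.001,  0.001, -1.   ])) 34.40975334426441
```

View pics/ov4.png

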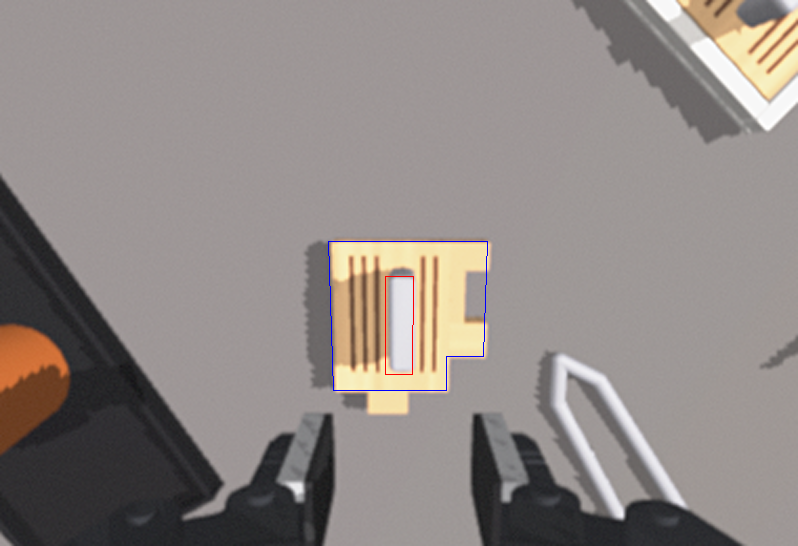

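Tile A matches its overlay closely. Grasping it.

>>> move_arm(
  deltas=[
    [-0.09, -0.12, 4, 0],
    [-0.09, -0.12, 8, 0],
    [-0.09, -0.12, 11, 0],
    [-0.09, -0.12, 13.2, 0],
    [-0.09, -0.12, 14.3, 0],
  ],
)

```text
t: 13.45
position: [597.4, -240.7, 18.4]
orientation: [0.307, 0.952, 0.0, -0.002]
contact_force: [-0.0, 0.5, -0.2]
opening: 34.2
grasp_force: 0.0
```

>>> move_arm(
  deltas=[
    [0, 0, 0, 0],
    [0, 0, 0, 0],
    [0, 0, 0, 0],
    [0, 0, 0, 0],
    [0, 0, 0, 0],
  ],
  gripper=0,
)

```text
t: 13.95
position: [599.4, -243.3, 22.3]
orientation: [0.308, 0.951, -0.0, 0.001]
contact_force: [0.3, -0.3, -0.6]
opening: 10.6
grasp_force: 62.1
```

```bash
python3 - <<'E'
from h import *
s=manip.state(); print(s['position'],tool(),s['opening'])
E
```

```text
[ 599.42453806 -243.29405879   22.28394076] ('x-axis yaw', 2.5157, 'z', array([ 0.001, -0.001, -1.   ])) 10.640650602568142
```

>>> move_arm(
  deltas=[
    [0, 0, -2, 0],
    [0, 0, -6, 0],
    [0, 0, -9, 0],
    [0, 0, -11, 0],
    [0, 0, -11, 0],
  ],
)

```text
t: 14.45
position: [601.4, -244.4, 136.4]
orientation: [0.308, 0.951, -0.001, 0.004]
contact_force: [0.5, 0.0, -0.8]
opening: 10.9
grasp_force: 62.3
```

>>> move_arm(
  deltas=[
    [13.25, 7.56, 0, 0.363],
    [13.25, 7.56, 0, 0.363],
    [13.25, 7.56, 0, 0.363],
    [13.25, 7.56, 0, 0.363],
    [13.25, 7.56, 0, 0.363],
  ],
)

```text
t: 14.95
position: [534.6, -102.8, 129.7]
orientation: [0.474, 0.881, -0.0, -0.001]
contact_force: [0.1, -0.3, -1.1]
opening: 10.7
grasp_force: 62.3
```

>>> move_arm(
  deltas=[
    [15.06, 2.38, 0, 0.363],
    [15.06, 2.38, 0, 0.363],
    [15.06, 2.38, 0, 0.363],
    [15.06, 2.38, 0, 0.363],
    [15.06, 2.38, 0, 0.363],
  ],
)

```text
t: 15.45
position: [473.1, 34.9, 131.1]
orientation: [0.625, 0.781, -0.0, 0.0]
contact_force: [-0.1, -1.1, -1.3]
opening: 10.5
grasp_force: 62.3
```

>>> move_arm(
  deltas=[
    [0, 0, 3, 0],
    [0, 0, 5, 0],
    [0, 0, 5, 0],
    [0, 0, 5, 0],
    [0, 0, 5, 0],
  ],
)

```text
t: 15.95
position: [474.5, 33.9, 82.8]
orientation: [0.626, 0.78, 0.001, 0.001]
contact_force: [-0.4, 0.4, -1.0]
opening: 10.8
grasp_force: 62.2
```

```bash
python3 - <<'E'
from h import *
im,c=snap('wrist','w5'); s=manip.state(); print(s['position'],tool(),s['opening'])
b=[524.4,2.5,-1.352]; z=s['position'][2]-21.5+14
p=s['position']; t=[p[0],p[1],-1.352+np.pi]
tt=np.array(b[:2])+T([0,0,1.7896],np.array([[43.,43.]]))[0]; print('target',tt)
B=[575.7,-30.2,-1.352]
ov(im,c,[(b,sq(86),18,(0,200,0)),(b,sq(78),18,(0,200,0)),(b,sq(18),18.5,(0,255,255)),(t,OUT,z,(255,0,0)),(t,BAR,z+30,(0,0,255)),(B,OUT,18,(255,0,255))],'ov5',(130,0,510,285),2.1)
E
```

```text
[474.45449142  34.07910954  82.93809979] ('x-axis yaw', 1.7889, 'z', array([ 0.003, -0.   , -1.   ])) 10.771605681561407
target [473.09154861  35.14112155]
```

View pics/ov5.png

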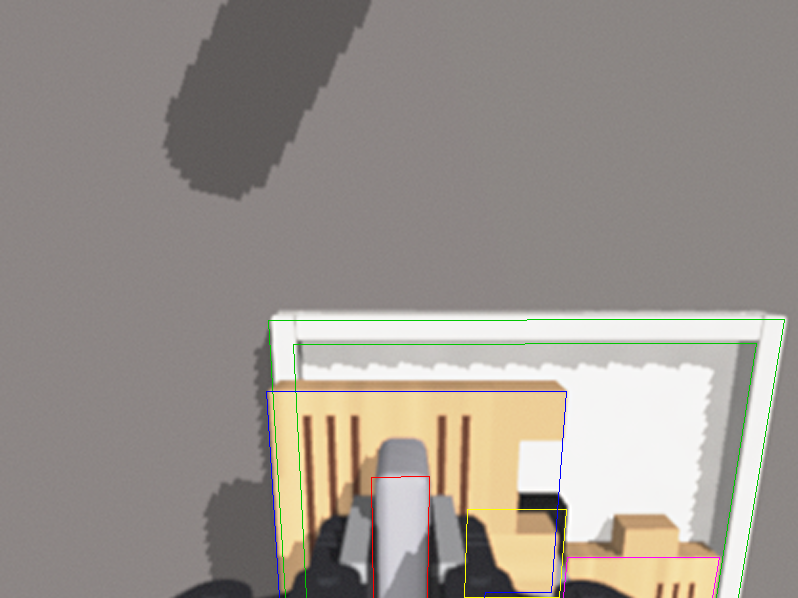

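>>> move_arm(
  deltas=[
    [0, 0, 1, 0],
    [0, 0, 2, 0],
    [0, 0, 2.5, 0],
    [0, 0, 2.5, 0],
    [0, 0, 2.5, 0],
  ],
)

```text
t: 16.5
position: [472.7, 34.9, 56.0]
orientation: [0.626, 0.78, -0.0, -0.0]
contact_force: [-0.4, 0.1, -2.5]
opening: 11.0
grasp_force: 62.2
```

>>> move_arm(
  deltas=[
    [0, 0, 0, 0],
    [0, 0, 0, 0],
    [0, 0, 0, 0],
  ],
)

```text
t: 16.8
position: [473.2, 34.8, 56.6]
orientation: [0.626, 0.78, 0.0, 0.0]
contact_force: [0.2, 0.5, -0.9]
opening: 10.8
grasp_force: 62.2
```

```bash
python3 - <<'E'
from h import *
print(manip.state()['position'],rel((473.1,35.1,40)))
E
```

```text
[473.17373413  34.78262697  56.63784877] (array([ 0.03, -0.  ,  1.66]), ('x-axis yaw', 1.7898, 'z', array([ 0.001, -0.   , -1.   ])))
```

>>> move_arm(
  deltas=[
    [0.03, 0.04, 0.8, 0],
    [0.03, 0.04, 1.4, 0],
    [0.03, 0.04, 1.8, 0],
    [0.03, 0.04, 2.1, 0],
    [0.03, 0.04, 2.4, 0],
  ],
)

```text
t: 17.3
position: [473.1, 35.2, 31.8]
orientation: [0.626, 0.78, -0.0, -0.0]
contact_force: [0.3, 0.1, -1.9]
opening: 10.5
grasp_force: 62.2
```

>>> move_arm(
  deltas=[
    [0, 0, 0.2, 0],
    [0, 0, 0.4, 0],
    [0, 0, 0.6, 0],
    [0, 0, 0.6, 0],
    [0, 0, 0.6, 0],
  ],
)

```text
t: 17.8
position: [473.3, 35.1, 26.3]
orientation: [0.626, 0.78, 0.0, 0.0]
contact_force: [-0.5, 0.9, -0.9]
opening: 10.6
grasp_force: 62.2
```

Tile A is seated without force. Next, tile C. Its bar yaw is about 2.55, so the camera side will face away from the straws.

>>> move_arm(
  deltas=[
    [0, 0, 0, 0],
    [0, 0, 0, 0],
    [0, 0, 0, 0],
  ],
  gripper=40,
)

```text
t: 18.1
position: [473.6, 35.1, 26.7]
orientation: [0.626, 0.78, 0.0, 0.0]
contact_force: [-0.4, -0.2, 0.2]
opening: 34.2
grasp_force: 0.0
```

>>> move_arm(
  deltas=[
    [0, 0, -2, 0],
    [0, 0, -6, 0],
    [0, 0, -11, 0],
    [0, 0, -15.5, 0],
    [0, 0, -15.5, 0],
  ],
)

```text
t: 18.6
position: [477.9, 34.8, 190.0]
orientation: [0.626, 0.78, 0.004, 0.006]
contact_force: [0.9, -0.3, 0.4]
opening: 34.2
grasp_force: 0.0
```

>>> move_arm(
  deltas=[
    [10, 8.7, 0, -0.38],
    [10, 8.7, 0, -0.38],
    [10, 8.7, 0, -0.38],
    [10, 8.7, 0, -0.38],
    [10, 8.7, 0, -0.38],
  ],
)

```text
t: 19.1
position: [536.1, 152.0, 180.4]
orientation: [0.467, 0.884, -0.001, -0.001]
contact_force: [-0.0, 0.1, 0.6]
opening: 33.9
grasp_force: 0.0
```

>>> move_arm(
  deltas=[
    [6, 11.8, 0, -0.38],
    [6, 11.8, 0, -0.38],
    [6, 11.8, 0, -0.38],
    [6, 11.8, 0, -0.38],
    [6, 11.8, 0, -0.38],
  ],
)

```text
t: 19.6
position: [599.8, 266.8, 180.7]
orientation: [0.292, 0.956, -0.001, -0.0]
contact_force: [-0.1, 0.3, 0.2]
opening: 34.3
grasp_force: 0.0
```

>>> move_arm(
  deltas=[
    [0, 0, 0, 0],
    [0, 0, 0, 0],
    [0, 0, 0, 0],
  ],
)

```text
t: 19.9
position: [599.9, 266.7, 181.6]
orientation: [0.292, 0.956, 0.0, 0.0]
contact_force: [0.4, 0.3, -0.5]
opening: 34.4
grasp_force: 0.0
```

```bash
python3 - <<'E'
from h import *
im,c=snap('wrist','w6'); s=manip.state(); print(s['position'],tool(),s['opening'])
ov(im,c,[],'ov6',(130,20,510,300),2.1)
E
```

```text
[599.94657202 266.90649656 181.55655863] ('x-axis yaw', 2.5485, 'z', array([ 0.,  0., -1.])) 34.21065803113176
```

View pics/ov6.png

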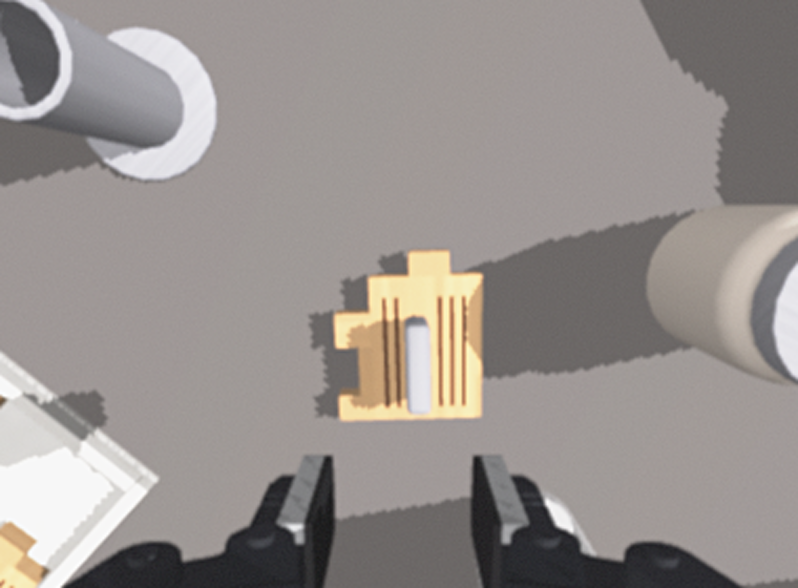

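The picture shows tile C with its tab up, cut corner top-left and bar at (418,365). The column foot is at about (151,104).

```bash
python3 - <<'E'
from h import *
c=cal('w6'); g=lambda L:[(x/2.1+130,y/2.1+20) for x,y in L]
P=g([(481,416),(341,419),(483,274),(334,314),(368,278)])
p,e=fit(c,P,TP,14.,[600,267,-.6]); print(p.round(3),e.tolist())
print('col',px2w(c,g([(151,104)])[0],5).round(1))
print(w2px(c,(*p[:2],44)), (np.array(w2px(c,(*p[:2],44)))-[130,20])*2.1)
print(rel((p[0],p[1],19.5)))
yt=-1.352
for k in range(4):
    y=yt+k*np.pi/2; q=np.array([524.4,2.5])+T([0,0,y],np.array([[43.,43.]]))[0]; print(round((y+np.pi)%(2*np.pi)-np.pi,3),q.round(1))
t=cal('top0'); print('straws',px2w(t,(247,140),0).round(),'sugar',px2w(t,(200,163),0).round())
E
```

```text
[ 6.10554e+02  2.68906e+02 -5.66000e-01] [[0.1, -0.0], [-0.2, 0.3], [-0.4, 0.0], [0.2, 0.0], [0.3, -0.4]]
col [438.6 231.3   5. ]
[329.29363213 196.99645114] [418.51662748 371.69254739]
(array([-0.76,  0.76, 16.21]), ('x-axis yaw', 2.5485, 'z', array([ 0.,  0., -1.])))
-1.352 [575.7 -30.1]
0.219 [557.   53.8]
1.79 [473.1  35.1]
-2.923 [491.8 -48.8]
straws [726. 256.   0.] sugar [648. 413.   0.]
```

>>> move_arm(
  deltas=[
    [-0.76, 0.76, 4, -0.027],
    [-0.76, 0.76, 8.5, -0.027],
    [-0.76, 0.76, 12, -0.027],
    [-0.76, 0.76, 14.8, -0.027],
    [-0.76, 0.76, 16.1, -0.027],
  ],
)

```text
t: 20.45
position: [608.3, 268.7, 16.6]
orientation: [0.279, 0.96, -0.002, -0.002]
contact_force: [-0.9, -0.2, -0.7]
opening: 33.9
grasp_force: 0.0
```

>>> move_arm(
  deltas=[
    [0, 0, 0, 0],
    [0, 0, 0, 0],
    [0, 0, 0, 0],
  ],
)

```text
t: 20.75
position: [612.4, 270.4, 23.0]
orientation: [0.279, 0.96, 0.001, 0.002]
contact_force: [0.5, -0.5, -0.1]
opening: 33.9
grasp_force: 0.0
```

```bash
python3 - <<'E'
from h import *
print(manip.state()['position'],rel((610.55,268.9,20)))
E
```

```text
[612.42168903 270.35640449  23.0410348 ] (array([ 0.08, -0.22,  0.3 ]), ('x-axis yaw', 2.5767, 'z', array([ 0.004,  0.001, -1.   ])))
```

>>> move_arm(
  deltas=[
    [0, 0, 0, 0],
    [0, 0, 0, 0],
    [0, 0, 0, 0],
    [0, 0, 0, 0],
    [0, 0, 0, 0],
  ],
  gripper=0,
)

```text
t: 21.25
position: [612.0, 270.2, 22.4]
orientation: [0.279, 0.96, 0.001, 0.001]
contact_force: [-0.7, -1.2, 6.0]
opening: 11.0
grasp_force: 62.7
```

>>> move_arm(
  deltas=[
    [0, 0, 0, 0],
    [0, 0, 0, 0],
  ],
)

```text
t: 21.45
position: [612.0, 270.2, 22.4]
orientation: [0.279, 0.96, 0.001, 0.001]
contact_force: [-0.8, 0.1, 5.9]
opening: 10.2
grasp_force: 62.7
```

>>> move_arm(
  deltas=[
    [0, 0, -2, 0],
    [0, 0, -6, 0],
    [0, 0, -9, 0],
    [0, 0, -11, 0],
    [0, 0, -11, 0],
  ],
)

```text
t: 21.95
position: [612.7, 270.6, 134.4]
orientation: [0.279, 0.96, 0.002, 0.003]
contact_force: [-0.4, 0.0, -1.1]
opening: 10.7
grasp_force: 61.6
```

>>> move_arm(
  deltas=[
    [-3.5, -10.56, 0, -0.393],
    [-3.5, -10.56, 0, -0.393],
    [-3.5, -10.56, 0, -0.393],
    [-3.5, -10.56, 0, -0.393],
    [-3.5, -10.56, 0, -0.393],
  ],
)

```text
t: 22.45
position: [583.0, 162.1, 128.8]
orientation: [0.087, 0.996, 0.0, -0.001]
contact_force: [1.0, 0.7, -1.9]
opening: 10.3
grasp_force: 61.6
```

>>> move_arm(
  deltas=[
    [0.81, -11.1, 0, -0.392],
    [0.81, -11.1, 0, -0.392],
    [0.81, -11.1, 0, -0.392],
    [0.81, -11.1, 0, -0.392],
    [0.81, -11.1, 0, -0.392],
  ],
)

```text
t: 22.95
position: [557.0, 55.0, 130.0]
orientation: [-0.109, 0.994, 0.0, 0.0]
contact_force: [0.7, -0.2, -1.6]
opening: 10.2
grasp_force: 61.6
```

>>> move_arm(
  deltas=[
    [0, 0, 3, 0],
    [0, 0, 4.5, 0],
    [0, 0, 4.5, 0],
    [0, 0, 4.5, 0],
    [0, 0, 4.5, 0],
  ],
)

```text
t: 23.45
position: [557.6, 54.3, 86.4]
orientation: [-0.11, 0.994, -0.0, 0.001]
contact_force: [0.9, 0.1, -1.6]
opening: 10.9
grasp_force: 61.5
```

>>> move_arm(
  deltas=[
    [0, 0, 0, 0],
    [0, 0, 0, 0],
    [0, 0, 0, 0],
  ],
)

```text
t: 23.75
position: [557.1, 53.9, 86.0]
orientation: [-0.11, 0.994, -0.0, 0.001]
contact_force: [0.1, -0.5, -1.2]
opening: 10.7
grasp_force: 61.5
```

```bash
python3 - <<'E'
from h import *
im,c=snap('wrist','w7'); s=manip.state(); print(s['position'],tool(),s['opening'],rel((557,53.8,45)))
b=[524.4,2.5,-1.352]; z=s['position'][2]-22+14
p=s['position']; t=[p[0],p[1],.219]
B=[575.7,-30.2,-1.352]; A=[473.1,35.1,1.79]
ov(im,c,[(b,sq(86),18,(0,200,0)),(b,sq(78),18,(0,200,0)),(t,OUT,z,(255,0,0)),(t,BAR,z+30,(0,0,255)),(B,OUT,18,(255,0,255)),(A,OUT,18,(255,0,255))],'ov7',(130,0,510,285),2.1)
E
```

```text
[556.96329654  53.82794808  85.78336381] ('x-axis yaw', -2.9216, 'z', array([ 0.001, -0.   , -1.   ])) 10.934317633231656 (array([ 0.  , -0.  ,  4.08]), ('x-axis yaw', -2.9216, 'z', array([ 0.001, -0.   , -1.   ])))
```

View pics/ov7.png

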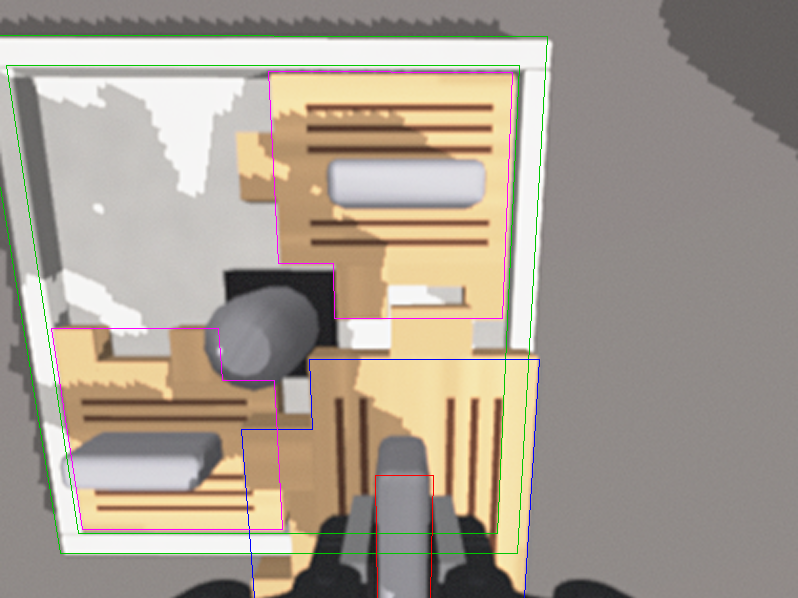

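Tiles A and B lie where expected, and C is aligned with its seat. Lowering it.

>>> move_arm(
  deltas=[
    [0, 0.02, 2, 0],
    [0, 0.02, 3.5, 0],
    [0, 0.02, 4.2, 0],
    [0, 0.02, 4.7, 0],
    [0, 0.02, 5.1, 0],
  ],
)

```text
t: 24.3
position: [558.6, 54.9, 37.6]
orientation: [-0.11, 0.994, 0.001, 0.001]
contact_force: [-2.6, 6.6, 20.0]
opening: 10.8
grasp_force: 65.7
```

>>> move_arm(
  deltas=[
    [0, 0, 0.2, 0],
    [0, 0, 0.4, 0],
    [0, 0, 0.6, 0],
    [0, 0, 0.8, 0],
    [0, 0, 0.8, 0],
  ],
)

```text
t: 24.8
position: [563.1, 55.9, 33.5]
orientation: [-0.11, 0.994, 0.001, 0.007]
contact_force: [0.0, 8.4, 19.8]
opening: 10.7
grasp_force: 67.6
```

>>> move_arm(
  deltas=[
    [0, 0, 0, 0],
    [0, 0, 0, 0],
  ],
)

```text
t: 25.0
position: [563.1, 55.9, 33.5]
orientation: [-0.11, 0.994, 0.001, 0.007]
contact_force: [0.2, 8.7, 20.4]
opening: 10.8
grasp_force: 67.6
```

It caught on something near rim height. I'll back up and look.

>>> move_arm(
  deltas=[
    [0, 0, -1, 0],
    [0, 0, -2, 0],
    [0, 0, -2.5, 0],
    [0, 0, -2.5, 0],
    [0, 0, -2.5, 0],
  ],
)

```text
t: 25.5
position: [558.5, 54.4, 52.2]
orientation: [-0.11, 0.994, 0.0, 0.003]
contact_force: [6.3, 2.8, -1.0]
opening: 10.7
grasp_force: 64.2
```

>>> move_arm(
  deltas=[
    [0, 0, 0, 0],
    [0, 0, 0, 0],
    [0, 0, 0, 0],
  ],
)

```text
t: 25.8
position: [558.6, 54.4, 52.0]
orientation: [-0.11, 0.994, 0.0, 0.002]
contact_force: [6.7, 2.4, -1.1]
opening: 10.8
grasp_force: 64.2
```

```bash
python3 - <<'E'
from h import *
im,c=snap('wrist','w8'); s=manip.state(); print(s['position'],tool(),s['opening'],rel((557,53.8,45)))
b=[524.4,2.5,-1.352]; z=s['position'][2]-22+14
p=s['position']; t=[p[0],p[1],.219]
B=[575.7,-30.2,-1.352]; A=[473.1,35.1,1.79]
ov(im,c,[(b,sq(86),18,(0,200,0)),(b,sq(18),18.5,(0,255,255)),(b,sq(78),18,(0,200,0)),(t,OUT,z,(255,0,0)),(B,OUT,18,(255,0,255)),(A,OUT,18,(255,0,255))],'ov8',(130,0,510,285),2.1)
E
```

```text
[558.6097171   54.37738173  52.02540216] ('x-axis yaw', -2.9212, 'z', array([ 0.005,  0.001, -1.   ])) 10.862279483127214 (array([ 0.17, -0.02,  0.7 ]), ('x-axis yaw', -2.9212, 'z', array([ 0.005,  0.001, -1.   ])))
```

View pics/ov8.png

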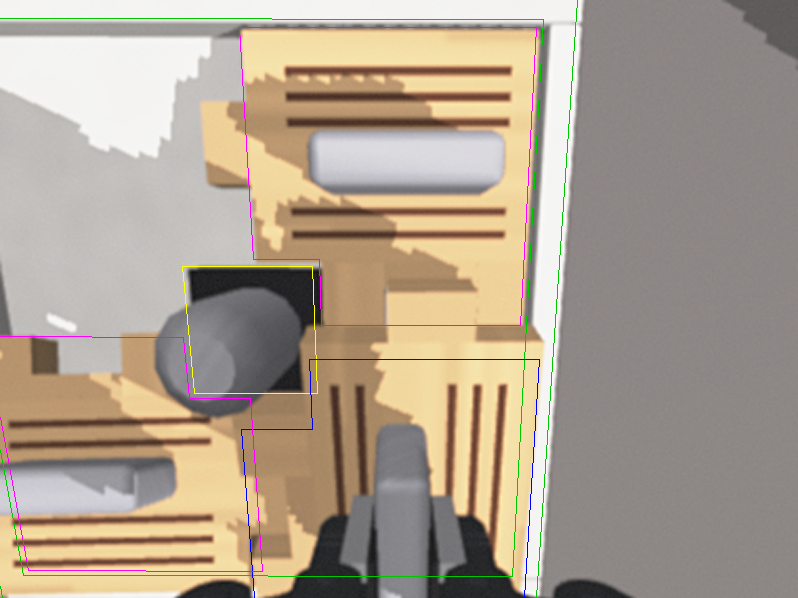

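Tile C pitched slightly in the grip, with its tab end now down in tile A's notch. I'll lower it to first contact, shift it a touch inward and let it drop free.

>>> move_arm(
  deltas=[
    [0.1, 0, 0.5, 0],
    [0.1, 0, 0.8, 0],
    [0.1, 0, 1.0, 0],
    [0.1, 0, 1.0, 0],
    [0.1, 0, 1.0, 0],
  ],
)

```text
t: 26.35
position: [559.8, 54.5, 43.1]
orientation: [-0.11, 0.994, 0.0, 0.005]
contact_force: [10.5, 3.8, -1.2]
opening: 10.4
grasp_force: 64.2
```

```bash
python3 - <<'E'
from h import *
s=manip.state(); print(s['position'],tool(),s['opening'],s['contact_force'],s['ft_torque'],s['joint_positions'].round(2))
E
```

```text
[559.80172066  54.50205171  43.12926387] ('x-axis yaw', -2.9209, 'z', array([ 0.01 ,  0.001, -1.   ])) 10.386340571123569 [10.51382192  3.83271625 -1.23672504] [ 0.75529575 -2.05518969  0.44370257] [-0.04  0.09  1.91  0.    1.13 -1.83]
```

>>> move_arm(
  deltas=[
    [-0.1, 0, 0, 0],
    [-0.25, 0, 0, 0],
    [-0.35, 0, 0, 0],
    [-0.35, 0, 0, 0],
    [-0.35, 0, 0, 0],
  ],
)

```text
t: 26.85
position: [560.7, 54.8, 41.8]
orientation: [-0.11, 0.994, -0.0, 0.002]
contact_force: [5.7, 1.0, -0.8]
opening: 10.6
grasp_force: 64.3
```

>>> move_arm(
  deltas=[
    [0, 0, 0, 0],
    [0, 0, 0, 0],
    [0, 0, 0, 0],
    [0, 0, 0, 0],
  ],
  gripper=40,
)

```text
t: 27.25
position: [558.4, 54.5, 40.7]
orientation: [-0.11, 0.994, 0.0, -0.001]
contact_force: [-0.3, -0.1, -0.3]
opening: 34.3
grasp_force: 0.0
```

>>> move_arm(
  deltas=[
    [0, 0, -2, 0],
    [0, 0, -6, 0],
    [0, 0, -8, 0],
    [0, 0, -8, 0],
    [0, 0, -8, 0],
  ],
)

```text
t: 27.75
position: [558.9, 54.6, 121.1]
orientation: [-0.11, 0.994, -0.0, -0.0]
contact_force: [-0.1, 0.4, 0.2]
opening: 34.4
grasp_force: 0.0
```

>>> move_arm(
  deltas=[
    [0, 0, 0, 0],
    [0, 0, 0, 0],
    [0, 0, 0, 0],
  ],
)

```text
t: 28.05
position: [558.2, 54.7, 119.8]
orientation: [-0.11, 0.994, 0.0, -0.001]
contact_force: [0.4, -0.3, 1.0]
opening: 34.0
grasp_force: 0.0
```

```bash
python3 - <<'E'
from h import *
im,c=snap('wrist','w9'); s=manip.state(); print(s['position'],tool(),s['opening'])
# bar top faces: bright grey low-sat pixels near each expected bar
hsv=cv2.cvtColor(im,cv2.COLOR_BGR2HSV)
for n,p in(('A',[473.1,35.1,1.79]),('B',[575.7,-30.2,-1.352]),('C',[557,53.8,.219])):
    q=np.array([w2px(c,(*a,48)) for a in T(p,BAR)]); ctr=q.mean(0); print(n,'pred bar',q.round().tolist())
    m=np.zeros(im.shape[:2],np.uint8); cv2.fillPoly(m,[((q-ctr)*1.6+ctr).astype(int)],255)
    b=((hsv[...,1]<45)&(hsv[...,2]>120)&(m>0)).astype(np.uint8)
    k,l,st,ce=cv2.connectedComponentsWithStats(b)
    if k>1:
        i=1+st[1:,4].argmax(); pts=np.argwhere(l==i)[:,::-1].astype(np.float32); r=cv2.minAreaRect(pts); print('  seen',st[i,4],np.array(r[0]).round(1),np.array(r[1]).round(1),round(r[2],1),'pred ctr',ctr.round(1))
E
```

```text
[558.46966658  54.64448248 120.14410948] ('x-axis yaw', -2.9215, 'z', array([-0.002,  0.   , -1.   ])) 34.681465604698055
A pred bar [[354.0, 79.0], [353.0, 98.0], [289.0, 97.0], [289.0, 79.0]]
  seen 1162 [322.  90.] [18. 62.] 90.0 pred ctr [321.2  88.2]
B pred bar [[180.0, 216.0], [178.0, 201.0], [236.0, 201.0], [238.0, 216.0]]
  seen 1240 [209. 208.] [24. 74.] 90.0 pred ctr [208.  208.3]
C pred bar [[329.0, 235.0], [313.0, 235.0], [313.0, 180.0], [329.0, 180.0]]
  seen 1338 [320.5 213.5] [75. 25.] 90.0 pred ctr [321.1 207.7]
```

>>> move_arm(
  deltas=[
    [0, 0, 3, 0],
    [0, 0, 5, 0],
    [0, 0, 6, 0],
    [0, 0, 6.3, 0],
    [0, 0, 6.3, 0],
  ],
  gripper=0,
)

```text
t: 28.6
position: [559.5, 54.6, 58.7]
orientation: [-0.11, 0.994, -0.0, 0.0]
contact_force: [0.0, 0.0, 0.2]
opening: -0.1
grasp_force: 0.0
```

>>> move_arm(
  deltas=[
    [0, 0, 0.1, 0],
    [0, 0, 0.2, 0],
    [0, 0, 0.3, 0],
    [0, 0, 0.4, 0],
    [0, 0, 0.4, 0],
  ],
)

```text
t: 29.1
position: [560.9, 54.2, 56.8]
orientation: [-0.11, 0.994, -0.001, 0.002]
contact_force: [-1.4, -0.5, 8.7]
opening: 0.5
grasp_force: 3.7
```

>>> move_arm(
  deltas=[
    [0, 0, 0.1, 0],
    [0, 0, 0.2, 0],
    [0, 0, 0.3, 0],
    [0, 0, 0.4, 0],
    [0, 0, 0.4, 0],
  ],
)

```text
t: 29.6
position: [563.1, 53.3, 56.4]
orientation: [-0.11, 0.994, -0.002, 0.004]
contact_force: [-5.1, -5.2, 20.8]
opening: 0.1
grasp_force: 9.7
```

The bar top is about 9 mm proud. This fits a pitched tile with its outer edge resting on the rim. I'll push the bar's outer end inward with closed fingers, then press down.

>>> move_arm(
  deltas=[
    [0, 0, -2, 0],
    [0, 0, -3.5, 0],
    [-2, 0, -3.5, 0],
    [-4.2, 0, -3.5, 0],
    [-4.2, 0, -3.5, 0],
  ],
)

```text
t: 30.1
position: [602.1, 64.1, 86.3]
orientation: [-0.11, 0.994, -0.0, 0.001]
contact_force: [0.2, 0.5, 0.3]
opening: -0.0
grasp_force: 0.0
```

>>> move_arm(
  deltas=[
    [0, 0, 1.0, 0],
    [0, 0, 2.5, 0],
    [0, 0, 3.5, 0],
    [0, 0, 3.8, 0],
    [0, 0, 3.8, 0],
  ],
)

```text
t: 30.6
position: [598.8, 63.8, 45.7]
orientation: [-0.11, 0.994, 0.0, -0.001]
contact_force: [-0.4, -0.9, -0.0]
opening: -0.2
grasp_force: 0.0
```

```bash
python3 - <<'E'
from h import *
s=manip.state(); print(s['position'],s['contact_force'],rel((557+.976*36,53.8+.2173*36,45)))
E
```

```text
[598.7989826   63.77739504  45.74855948] [-0.367171   -0.94048411 -0.01916655] (array([ 0.7 , -0.06,  0.08]), ('x-axis yaw', -2.9214, 'z', array([-0.003,  0.   , -1.   ])))
```

>>> move_arm(
  deltas=[
    [0.3, -0.05, 0, 0],
    [0.6, -0.05, 0, 0],
    [0.8, -0.05, 0, 0],
    [0.9, -0.05, 0, 0],
    [1.0, -0.05, 0, 0],
  ],
)

```text
t: 31.1
position: [591.4, 61.3, 48.2]
orientation: [-0.11, 0.994, 0.0, 0.001]
contact_force: [2.7, 0.7, 0.7]
opening: -0.1
grasp_force: 1.5
```

>>> move_arm(
  deltas=[
    [0.1, 0, 0, 0],
    [0.2, 0, 0, 0],
    [0.3, 0, 0, 0],
    [0.3, 0, 0, 0],
  ],
)

```text
t: 31.5
position: [589.2, 61.3, 48.7]
orientation: [-0.11, 0.994, 0.001, 0.002]
contact_force: [4.0, 4.1, 2.1]
opening: 0.2
grasp_force: 2.7
```

>>> move_arm(
  deltas=[
    [0.1, 0, 0, 0],
    [0.2, 0, 0, 0],
    [0.3, 0, 0, 0],
    [0.3, 0, 0, 0],
  ],
)

```text
t: 31.9
position: [586.7, 60.7, 49.0]
orientation: [-0.11, 0.994, 0.001, 0.003]
contact_force: [5.1, 4.6, 3.2]
opening: 0.1
grasp_force: 3.0
```

>>> move_arm(
  deltas=[
    [0.1, 0, 0, 0],
    [0.2, 0, 0, 0],
    [0.3, 0, 0, 0],
    [0.3, 0, 0, 0],
  ],
)

```text
t: 32.3
position: [585.5, 60.3, 50.3]
orientation: [-0.11, 0.994, 0.001, 0.005]
contact_force: [7.5, 5.1, 4.6]
opening: -0.0
grasp_force: 4.5
```

I'll regrasp instead. The plan is to lift the tile out, level it on clear counter and retry.

>>> move_arm(
  deltas=[
    [-1, 0, 0, 0],
    [-1, 0, -2, 0],
    [-1, 0, -6, 0],
    [-1, 0, -7, 0],
    [-1, 0, -7, 0],
  ],
)

```text
t: 32.8
position: [592.5, 61.2, 119.1]
orientation: [-0.11, 0.994, -0.0, 0.001]
contact_force: [0.2, -0.4, -0.8]
opening: 0.0
grasp_force: 0.0
```

>>> move_arm(
  deltas=[
    [3.7, -0.3, 0, 0],
    [3.7, -0.3, 0, 0],
    [3.7, -0.3, 0, 0],
    [3.7, -0.3, 0, 0],
    [3.7, -0.3, 0, 0],
  ],
  gripper=60,
)

```text
t: 33.3
position: [556.6, 50.4, 117.2]
orientation: [-0.11, 0.994, -0.0, 0.0]
contact_force: [0.0, 0.0, 0.7]
opening: 51.5
grasp_force: 0.0
```

```bash
cat > seg.py <<'E'
from h import *
# silhouette fit of tile pose (x,y,z_top,yaw,pitch,roll) via rendering bar+plate against wood/metal classes
def P3(c,p,pts):
    M=R.from_euler('ZYX',[p[3],p[4],p[5]]).as_matrix(); return np.array([w2px(c,M@np.array(q)+np.array(p[:3])) for q in pts])
E
python3 - <<'E'
from seg import *
im,c=snap('wrist','w10'); s=manip.state(); print(s['position'],tool(),s['opening'])
# metal bar blob location rows/cols profile around the expected bar
hsv=cv2.cvtColor(im,cv2.COLOR_BGR2HSV)
u,v=w2px(c,(557,53.8,48)); print('ctr',u,v)
for z in(48,57): print(z,[w2px(c,(*a,z)).round(1).tolist() for a in T([557,53.8,.219],np.array([[22.,0],[-22,0],[0,6],[0,-6],[-41.25,0],[33.25,0]]))])
x=int(u)
print('col S',hsv[130:290:4,x,1].tolist()); print('col V',hsv[130:290:4,x,2].tolist())
for y in(175,195,215,235): print(y,'S',hsv[y,x-70:x+72:4,1].tolist(),'V',hsv[y,x-70:x+72:4,2].tolist())
E
```

```text
[556.66050506  50.41183628 117.39279787] ('x-axis yaw', -2.9213, 'z', array([ 0., -0., -1.])) 51.48437171229486
ctr 326.16819290653837 212.35962072443436
48 [[326.0, 239.4], [326.3, 183.9], [334.1, 212.4], [318.2, 212.4], [326.5, 157.7], [325.9, 252.6]]
57 [[326.2, 244.2], [326.5, 186.6], [334.6, 216.2], [318.1, 216.2], [326.7, 159.4], [326.1, 257.9]]
col S [102, 87, 88, 87, 85, 78, 79, 78, 80, 80, 87, 4, 10, 10, 9, 7, 7, 5, 7, 6, 7, 6, 7, 7, 10, 10, 11, 5, 1, 1, 18, 17, 14, 19, 16, 16, 16, 16, 14, 17]
col V [173, 241, 241, 241, 242, 245, 244, 244, 244, 244, 245, 125, 129, 132, 167, 219, 222, 219, 221, 220, 220, 219, 218, 218, 213, 207, 194, 160, 247, 246, 143, 148, 146, 147, 145, 147, 146, 148, 146, 147]
175 S [97, 25, 13, 6, 20, 101, 104, 104, 103, 103, 104, 102, 105, 103, 98, 83, 8, 14, 18, 77, 98, 97, 95, 85, 116, 75, 76, 77, 6, 1, 1, 14, 14, 14, 12, 12] V [235, 123, 137, 119, 115, 159, 172, 199, 226, 225, 172, 165, 153, 156, 167, 159, 128, 131, 125, 247, 241, 244, 248, 249, 213, 249, 246, 244, 121, 246, 246, 142, 145, 144, 146, 145]
195 S [86, 84, 86, 86, 86, 82, 83, 88, 92, 83,
[... 243 characters left out ...]
, 246, 154, 245, 248, 143, 146, 145, 143, 144]
215 S [117, 117, 111, 89, 92, 98, 94, 99, 102, 94, 89, 87, 85, 127, 104, 122, 88, 9, 7, 6, 7, 94, 92, 116, 82, 126, 71, 84, 2, 1, 2, 17, 17, 16, 14, 16] V [163, 164, 215, 241, 239, 231, 240, 232, 178, 241, 241, 242, 243, 139, 226, 88, 157, 202, 223, 231, 211, 243, 247, 217, 247, 142, 247, 243, 230, 245, 248, 148, 148, 145, 145, 145]
235 S [79, 79, 80, 80, 80, 80, 6, 88, 89, 90, 90, 87, 83, 66, 31, 15, 3, 5, 6, 6, 5, 5, 6, 9, 6, 6, 7, 8, 1, 1, 13, 14, 14, 16, 12, 14] V [245, 245, 246, 246, 246, 247, 165, 241, 241, 242, 242, 239, 233, 206, 182, 175, 170, 140, 221, 231, 234, 163, 170, 177, 178, 178, 176, 161, 249, 246, 175, 146, 146, 146, 143, 145]
```

The pixel profile shows the bar's bright top spanning rows 187–234, against 184–239 predicted for a seated tile. It seems to have dropped in. I'll press gently to check.

>>> move_arm(
  deltas=[
    [0, -0.35, 3, 0],
    [0, -0.35, 5, 0],
    [0, -0.35, 6, 0],
    [0, -0.35, 6.2, 0],
    [0, -0.35, 6.2, 0],
  ],
  gripper=0,
)

```text
t: 33.85
position: [559.5, 48.2, 57.5]
orientation: [-0.11, 0.994, 0.001, 0.003]
contact_force: [2.2, 3.7, 3.3]
opening: 0.0
grasp_force: 2.4
```

>>> move_arm(
  deltas=[
    [0, 0, 0.2, 0],
    [0, 0, 0.4, 0],
    [0, 0, 0.5, 0],
    [0, 0, 0.5, 0],
    [0, 0, 0.5, 0],
  ],
)

```text
t: 34.35
position: [561.4, 47.8, 56.7]
orientation: [-0.11, 0.994, 0.0, 0.004]
contact_force: [-3.3, 3.7, 21.6]
opening: -0.0
grasp_force: 10.1
```

>>> move_arm(
  deltas=[
    [0, 0, 0.1, 0],
    [0, 0, 0.2, 0],
    [0, 0, 0.3, 0],
    [0, 0, 0.4, 0],
    [0, 0, 0.4, 0],
  ],
)

```text
t: 34.85
position: [561.9, 47.8, 56.1]
orientation: [-0.11, 0.994, 0.0, 0.004]
contact_force: [-12.2, 3.2, 40.1]
opening: 0.1
grasp_force: 17.8
```

>>> move_arm(
  deltas=[
    [0, 0, 0.1, 0],
    [0, 0, 0.2, 0],
    [0, 0, 0.3, 0],
    [0, 0, 0.3, 0],
  ],
)

```text
t: 35.25
position: [562.2, 47.8, 55.8]
orientation: [-0.11, 0.994, 0.0, 0.003]
contact_force: [-20.5, 4.2, 54.1]
opening: 0.2
grasp_force: 23.8
```

>>> move_arm(
  deltas=[
    [0, 0, -1, 0],
    [0, 0, -3, 0],
    [0, 0, -6, 0],
    [0, 0, -7, 0],
    [0, 0, -7, 0],
  ],
)

```text
t: 35.75
position: [558.4, 46.8, 115.5]
orientation: [-0.11, 0.994, -0.0, 0.002]
contact_force: [-0.2, -0.7, 0.6]
opening: 0.1
grasp_force: 0.0
```

```bash
python3 - <<'E'
from seg import *
c=cal('w10'); d=np.array([.976,.2173]); o=np.array([557,53.8])
for n,x,z in(('rim in',35,18),('rim out',43,18),('tile +x top',33.25,18),('tile -x top',-41.25,18),('tab tip',-53,18),('bar -x bot',-22,18),('bar -x top',-22,48),('bar +x top',22,48),('rim out lo',43,0)):
    print(n,w2px(c,(*(o+d*x),z)).round(1))
# profile of wood along tile x: columns through several y offsets, S>60 = wood
im=cv2.imread('pics/w10.png'); S=cv2.cvtColor(im,cv2.COLOR_BGR2HSV)
nrm=np.array([-d[1],d[0]])
for y in(-30,-15,15,28):
    q=[w2px(c,(*(o+d*x+nrm*y),18)) for x in(33.25,-41.25)]
    u=int(round((q[0][0]+q[1][0])/2)); col=S[:,u]; 
    w=(col[:,1]>60); e=np.flatnonzero(np.diff(w.astype(int)))
    print('y',y,'u',u,'pred v',q[1][1].round(1),q[0][1].round(1),'wood edges',e.tolist(), 'V', col[e+1,2].tolist())
for x in(-35,-15,0,20,28):
    q=[w2px(c,(*(o+d*x+nrm*y),18)) for y in(-41.25,33.25)]; v=int(round(q[0][1])); row=S[v]; w=row[:,1]>60; e=np.flatnonzero(np.diff(w.astype(int)))
    print('x',x,'v',v,'pred u',q[0][0].round(1),q[1][0].round(1),'edges',e[(e>180)&(e<420)].tolist())
E
```

```text
rim in [325.4 239.5]
rim out [325.4 247.8]
tile +x top [325.4 237.7]
tile -x top [325.9 152.8]
tab tip [325.9 138.2]
bar -x bot [325.7 176.1]
bar -x top [326.3 183.9]
bar +x top [326.  239.4]
rim out lo [325.1 239.8]
y -30 u 290 pred v 152.8 237.6 wood edges [47, 126, 146, 237] V [187, 228, 117, 172]
y -15 u 308 pred v 152.8 237.6 wood edges [47, 83, 103, 235] V [180, 161, 230, 159]
y 15 u 343 pred v 152.9 237.7 wood edges [47, 83, 103, 134, 140, 229] V [170, 164, 230, 193, 168, 227]
y 28 u 359 pred v 152.9 237.7 wood edges [47, 86, 98, 227] V [171, 225, 234, 230]
x -35 v 160 pred u 275.6 366.3 edges [202, 228, 246, 288, 363]
x -15 v 184 pred u 276.6 365.3 edges [184, 316, 332, 365]
x 0 v 201 pred u 277.3 364.6 edges [186, 196, 250, 318, 335, 366]
x 20 v 224 pred u 278.2 363.6 edges [190, 322, 337, 366]
x 28 v 232 pred u 278.5 363.3 edges [192, 279, 280, 322]
```

The profile shows tile C jammed and yawed by about 0.14 rad. I'll regrasp it along the bar and lift it out.

>>> move_arm(
  deltas=[
    [0, 0.69, 0, -0.137],
    [0, 0.69, 0, -0.137],
    [0, 0.69, 0, -0.137],
    [0, 0.69, 0, -0.137],
  ],
  gripper=50,
)

```text
t: 36.15
position: [554.7, 53.5, 112.2]
orientation: [-0.177, 0.984, 0.0, -0.001]
contact_force: [0.7, -0.5, -0.1]
opening: 42.8
grasp_force: 0.0
```

>>> move_arm(
  deltas=[
    [0, 0, 3, 0],
    [0, 0, 5.5, 0],
    [0, 0, 7, 0],
    [0, 0, 8, 0],
    [0, 0, 8, 0],
  ],
)

```text
t: 36.65
position: [554.2, 53.6, 31.8]
orientation: [-0.177, 0.984, 0.0, -0.001]
contact_force: [-0.0, 0.0, 0.4]
opening: 42.9
grasp_force: 0.0
```

>>> move_arm(
  deltas=[
    [0, 0, 0, 0],
    [0, 0, 0, 0],
    [0, 0, 0, 0],
    [0, 0, 0, 0],
    [0, 0, 0, 0],
  ],
  gripper=0,
)

```text
t: 37.15
position: [556.2, 54.1, 34.9]
orientation: [-0.178, 0.984, 0.0, 0.001]
contact_force: [-1.7, 3.2, 6.1]
opening: 10.8
grasp_force: 60.4
```

>>> move_arm(
  deltas=[
    [0, 0, -1, 0],
    [0, 0, -3, 0],
    [0, 0, -6, 0],
    [0, 0, -9.5, 0],
    [0, 0, -9.5, 0],
  ],
)

```text
t: 37.65
position: [559.0, 53.2, 134.8]
orientation: [-0.178, 0.984, -0.002, 0.005]
contact_force: [0.7, -0.6, -0.1]
opening: 10.6
grasp_force: 59.3
```

>>> move_arm(
  deltas=[
    [-7.9, 11.6, 0, 0],
    [-7.9, 11.6, 0, 0],
    [-7.9, 11.6, 0, 0],
    [-7.9, 11.6, 0, 0],
    [-7.9, 11.6, 0, 0],
  ],
)

```text
t: 38.15
position: [588.0, 190.4, 127.2]
orientation: [-0.179, 0.984, -0.0, -0.001]
contact_force: [-0.3, -0.1, -1.7]
opening: 10.9
grasp_force: 59.4
```

>>> move_arm(
  deltas=[
    [0, 0, 3, 0],
    [0, 0, 6, 0],
    [0, 0, 8, 0],
    [0, 0, 8.8, 0],
    [0, 0, 9.2, 0],
  ],
)

```text
t: 38.65
position: [587.9, 188.8, 35.1]
orientation: [-0.177, 0.984, -0.0, -0.001]
contact_force: [-0.2, -0.1, -1.8]
opening: 10.8
grasp_force: 59.4
```

>>> move_arm(
  deltas=[
    [0, 0, 0.2, 0],
    [0, 0, 0.4, 0],
    [0, 0, 0.6, 0],
    [0, 0, 0.6, 0],
  ],
)

```text
t: 39.05
position: [589.0, 190.0, 30.9]
orientation: [-0.178, 0.984, -0.0, 0.0]
contact_force: [-0.4, 0.2, -2.1]
opening: 10.8
grasp_force: 59.4
```

>>> move_arm(
  deltas=[
    [0, 0, 0.2, 0],
    [0, 0, 0.4, 0],
    [0, 0, 0.6, 0],
    [0, 0, 0.6, 0],
  ],
)

```text
t: 39.45
position: [589.4, 190.0, 29.7]
orientation: [-0.178, 0.984, -0.0, -0.001]
contact_force: [-13.8, -5.1, 25.3]
opening: 10.7
grasp_force: 63.2
```

>>> move_arm(
  deltas=[
    [0, 0, 0, 0],
    [0, 0, 0, 0],
    [0, 0, 0, 0],
  ],
  gripper=40,
)

```text
t: 39.75
position: [588.7, 190.0, 24.2]
orientation: [-0.178, 0.984, 0.0, 0.0]
contact_force: [-0.5, 0.4, -0.3]
opening: 34.4
grasp_force: 0.0
```

>>> move_arm(
  deltas=[
    [0, 0, -3, 0],
    [0, 0, -8, 0],
    [0, 0, -12, 0],
    [0, 0, -14, 0],
    [0, 0, -14, 0],
  ],
)

```text
t: 40.25
position: [591.2, 190.5, 168.9]
orientation: [-0.178, 0.984, 0.0, 0.004]
contact_force: [-0.4, 0.0, 0.5]
opening: 33.8
grasp_force: 0.0
```

>>> move_arm(
  deltas=[
    [0, 0, 0, 0],
    [0, 0, 0, 0],
    [0, 0, 0, 0],
    [0, 0, 0, 0],
  ],
)

```text
t: 40.65
position: [587.9, 189.8, 162.5]
orientation: [-0.178, 0.984, -0.0, -0.001]
contact_force: [-0.6, -0.3, -0.2]
opening: 34.2
grasp_force: 0.0
```

```bash
cat > seg.py <<'E'
from h import *
TAB=np.array([(33.25,33.25),(33.25,-41.25),(13,-41.25),(13,-30),(-13,-30),(-13,-41.25),(-23.25,-41.25),(-23.25,-23.25),(-41.25,-23.25),(-41.25,33.25)],float)
def woodfit(im,c,p0,z=14.,rad=75):
    "fit plan pose by IoU-like soft match of plate silhouette (wood or bar) on plain counter"
    S=cv2.cvtColor(im,cv2.COLOR_BGR2HSV); wood=(S[...,1]>45).astype(np.uint8)
    u0=w2px(c,(p0[0],p0[1],z)); k,l,st,ce=cv2.connectedComponentsWithStats(wood)
    ok=[i for i in range(1,k) if st[i,4]>1500 and np.linalg.norm(ce[i]-u0)<80]; i=min(ok,key=lambda i:np.linalg.norm(ce[i]-u0))
    ct=max(cv2.findContours((l==i).astype(np.uint8),cv2.RETR_EXTERNAL,cv2.CHAIN_APPROX_NONE)[0],key=len).reshape(-1,2)
    W=np.array([px2w(c,q,z)[:2] for q in ct]); print('area',st[i,4],'bbox',st[i,:4])
    H=np.array([(33.25,33.25),(33.25,-41.25),(-23.25,-41.25),(-23.25,-23.25),(-41.25,-23.25),(-41.25,33.25)])
    segs=[(np.array([33.25,33.25]),np.array([33.25,-41.25])),(np.array([33.25,33.25]),np.array([-41.25,33.25])),(np.array([-41.25,33.25]),np.array([-41.25,-23.25])),(np.array([33.25,-41.25]),np.array([-23.25,-41.25]))]
    def f(p):
        cc,s=np.cos(p[2]),np.sin(p[2]); L=(W-p[:2])@np.array([[cc,-s],[s,cc]])
        d=[]
        for a,b in segs:
            t=np.clip(((L-a)@(b-a))/((b-a)@(b-a)),0,1)[:,None]; d.append(np.linalg.norm(L-a-t*(b-a),axis=1))
        return np.minimum(np.min(d,0),8)
    best=min((least_squares(f,[W[:,0].mean(),W[:,1].mean(),p0[2]+a],x_scale=[5,5,.1],loss='soft_l1',f_scale=.7) for a in(-.2,0,.2)),key=lambda r:r.cost)
    return best.x,np.median(f(best.x)),(f(best.x)<1).mean()
E
python3 - <<'E'
from seg import *
# validate on w6 (known fit 610.55,268.9,-.566)
print(woodfit(cv2.imread('pics/w6.png'),cal('w6'),[610,269,-.5]))
im,c=snap('wrist','w11'); s=manip.state(); print(s['position'],tool())
print(woodfit(im,c,[589,190,.356]))
E
```

```text
area 4176 bbox [288 138  73  83]
(array([ 6.09974294e+02,  2.68865883e+02, -5.56732099e-01]), np.float64(0.9449232422916154), np.float64(0.5181518151815182))
[588.07439707 189.8457354  162.8890675 ] ('x-axis yaw', -2.7844, 'z', array([-0.002, -0.   , -1.   ]))
area 4844 bbox [278 127  78  88]
(array([5.82863952e+02, 1.86893984e+02, 3.68985349e-01]), np.float64(0.8151801789233382), np.float64(0.5552147239263804))
```

Tile C now lies on the counter at (582.9, 186.9), yaw 0.369. I'll regrasp it with proper settling before closing.

>>> move_arm(
  deltas=[
    [0.59, -0.1, 4, -0.012],
    [0.59, -0.1, 8, -0.012],
    [0.59, -0.1, 11, -0.012],
    [0.59, -0.1, 13.3, -0.012],
    [0.59, -0.1, 14.2, -0.012],
  ],
)

```text
t: 41.2
position: [581.0, 186.5, 18.6]
orientation: [-0.184, 0.983, -0.0, -0.003]
contact_force: [0.2, 0.0, -0.8]
opening: 33.7
grasp_force: 0.0
```

>>> move_arm(
  deltas=[
    [0, 0, 0, 0],
    [0, 0, 0, 0],
    [0, 0, 0, 0],
    [0, 0, 0, 0],
    [0, 0, 0, 0],
  ],
)

```text
t: 41.7
position: [584.2, 187.1, 23.5]
orientation: [-0.184, 0.983, -0.0, 0.001]
contact_force: [-0.5, 0.6, -0.4]
opening: 34.2
grasp_force: 0.0
```

>>> move_arm(
  deltas=[
    [0, 0, 0, 0],
    [0, 0, 0, 0],
    [0, 0, 0, 0],
    [0, 0, 0, 0],
    [0, 0, 0, 0],
  ],
)

```text
t: 42.2
position: [583.4, 187.0, 22.2]
orientation: [-0.184, 0.983, -0.0, -0.0]
contact_force: [0.6, 0.0, 0.4]
opening: 34.3
grasp_force: 0.0
```

```bash
python3 - <<'E'
from h import *
s=manip.state(); print(s['position'],s['contact_force'],rel((582.9,186.9,20)))
E
```

```text
[583.43771654 186.96356946  22.22976347] [0.63730289 0.00531196 0.35812335] (array([0.05, 0.01, 0.22]), ('x-axis yaw', -2.7724, 'z', array([-0., -0., -1.])))
```

>>> move_arm(
  deltas=[
    [0.05, 0.01, 0.1, 0],
    [0.05, 0.01, 0.1, 0],
    [0.05, 0.01, 0.1, 0],
  ],
)

```text
t: 42.5
position: [582.9, 186.9, 21.2]
orientation: [-0.184, 0.983, 0.0, -0.0]
contact_force: [-0.1, -0.3, -0.1]
opening: 33.7
grasp_force: 0.0
```

>>> move_arm(
  deltas=[
    [0, 0, 0, 0],
    [0, 0, 0, 0],
    [0, 0, 0, 0],
    [0, 0, 0, 0],
    [0, 0, 0, 0],
  ],
  gripper=0,
)

```text
t: 43.0
position: [583.2, 186.9, 21.5]
orientation: [-0.184, 0.983, 0.0, 0.0]
contact_force: [0.7, 0.7, 1.0]
opening: 11.1
grasp_force: 61.6
```

```bash
python3 - <<'E'
from h import *
s=manip.state(); print(s['position'],s['contact_force'],tool())
E
```

```text
[583.16071574 186.93351811  21.47513201] [0.6967683  0.71944696 1.01672585] ('x-axis yaw', -2.7724, 'z', array([ 0.,  0., -1.]))
```

>>> move_arm(
  deltas=[
    [0, 0, -1, 0],
    [0, 0, -3, 0],
    [0, 0, -6, 0],
    [0, 0, -8, 0],
    [0, 0, -8, 0],
  ],
)

```text
t: 43.5
position: [585.5, 187.4, 105.6]
orientation: [-0.184, 0.983, 0.0, 0.004]
contact_force: [0.3, 0.4, 0.0]
opening: 11.1
grasp_force: 61.3
```

>>> move_arm(
  deltas=[
    [7.19, -11.44, 0, 0.15],
    [7.19, -11.44, 0, 0.15],
    [7.19, -11.44, 0, 0.15],
    [7.19, -11.44, 0, 0.15],
    [7.19, -11.44, 0, 0.15],
  ],
)

```text
t: 44.0
position: [556.3, 53.7, 100.0]
orientation: [-0.108, 0.994, 0.0, -0.001]
contact_force: [0.2, -0.2, -2.3]
opening: 10.8
grasp_force: 61.3
```

>>> move_arm(
  deltas=[
    [0, 0, 1.5, 0],
    [0, 0, 3, 0],
    [0, 0, 4, 0],
    [0, 0, 4.5, 0],
    [0, 0, 4.5, 0],
  ],
)

```text
t: 44.5
position: [556.1, 54.7, 54.5]
orientation: [-0.11, 0.994, 0.0, -0.002]
contact_force: [0.2, -0.3, -0.1]
opening: 10.7
grasp_force: 61.3
```

>>> move_arm(
  deltas=[
    [0, 0, 0, 0],
    [0, 0, 0, 0],
    [0, 0, 0, 0],
    [0, 0, 0, 0],
    [0, 0, 0, 0],
  ],
)

```text
t: 45.0
position: [557.4, 54.2, 56.6]
orientation: [-0.109, 0.994, -0.0, 0.0]
contact_force: [0.1, -1.0, -1.4]
opening: 10.8
grasp_force: 61.3
```

```bash
cat > chk.py <<'E'
from seg import *
import sys
name=sys.argv[1]; im,c=snap('wrist',name); s=manip.state(); p=s['position']; print(p,s['contact_force'].round(1),rel((557.3,54.3,p[2])))
H=cv2.cvtColor(im,cv2.COLOR_BGR2HSV); d=np.array([.976,.2173]); n=np.array([-d[1],d[0]]); o=np.array([557,53.8])
def line(tag,a,b,z,N=60):
    "classify along world segment in tile nominal frame: W wood, w white, g grey, k black"
    out=''
    for t in np.linspace(0,1,N):
        q=np.array(a)*(1-t)+np.array(b)*t; u,v=w2px(c,(*(o+d*q[0]+n*q[1]),z)).round().astype(int)
        h=H[v,u] if 0<=v<400 and 0<=u<640 else (0,0,0); out+='W' if h[1]>60 else 'k' if h[2]<70 else 'w' if h[2]>225 else 'g'
    print(tag,out)
zt=p[2]-21.4+14
print('ztop',zt)
for x in(-36,-30,-10): line('tile y 20..50 x%d @tile'%x,(x,20),(x,49.5),zt)
for x in(-60,-75): line('rim y 20..50 x%d @18'%x,(x,20),(x,49.5),18)
line('tile -x edge @tile, y5',(-60,28),(-30.5,28),zt); line('cut: y dir at x-36',(-36,-40),(-36,-10.5),zt); line('hub +y side x-43',(-30,-40),(-30,-10.5),18.5); line('hub x side',(-40,-40),(-10.5,-40),18.5)
line('cut x dir at y-35',(-40,-35),(-10.5,-35),zt)
E
python3 chk.py w12
```

```text
[557.36512067  54.23589833  56.56175888] [ 0.   0.4 -2.2] (array([ 0.  ,  0.01, -0.  ]), ('x-axis yaw', -2.9225, 'z', array([ 0.,  0., -1.])))
ztop 49.161758878516494
tile y 20..50 x-36 @tile WWWWWWWWWWWWWWWWWWWWWWWWWWwwwwwwwggggggggggggggggggggggggggg
tile y 20..50 x-30 @tile WWWWWWWWWWWWWWWWWWWWWWWWWWWwwwwwwggggggggggggggggggggggggggg
tile y 20..50 x-10 @tile WWWWWWWWWWWWWWWWWWWWWWWWWWWwwwwwwggggggggggggggggggggggggggg
rim y 20..50 x-60 @18 WWWWWWWWWWWWWWWWWWWWWWWWWWWWWggggggwwwwwwwwwwwwwgggggggggggg
rim y 20..50 x-75 @18 WWWWWWWWWWWWWWWWWWWWWWWWWWWWggggggwwwwwwwwwwwwwwgggggggggggg
tile -x edge @tile, y5 WWWWWWWggWWWWWWWWWWWWWWWgggggggggggWWWWWWWWWWWWWWWWWWWWWWWWW
cut: y dir at x-36 gggggggggggggggggggkkkkkkkkkkkkkkWWWWWWWWWWWWWWWWWWWWWWWWWWW
hub +y side x-43 gggggggkkkkkkkkkkkkkkkkWWWWWWWWWWWWWWWWWWWWWWWWWWWWWWWWWWWWW
hub x side gggggggggggggggggggggggggggkkkkggggggggggggggWWWWWWWWWWWWWWW
cut x dir at y-35 gggggggggggggggggggWWWWWWWWWWWWWWWWWWWWWWWWWWWWWWWWWWWWWWWWW
```

Measured against the rim and hub, the tile needs about +0.9 mm along the tool's y. Descending slowly.

>>> move_arm(
  deltas=[
    [0.03, 0.09, 0.3, 0],
    [0.03, 0.09, 0.7, 0],
    [0.03, 0.09, 1.1, 0],
    [0.03, 0.09, 1.4, 0],
    [0.03, 0.09, 1.5, 0],
  ],
)

```text
t: 45.55
position: [556.2, 55.1, 40.5]
orientation: [-0.109, 0.994, 0.0, -0.001]
contact_force: [0.7, 0.6, -0.8]
opening: 10.6
grasp_force: 61.3
```

>>> move_arm(
  deltas=[
    [0, 0, 0, 0],
    [0, 0, 0, 0],
    [0, 0, 0, 0],
    [0, 0, 0, 0],
    [0, 0, 0, 0],
  ],
)

```text
t: 46.05
position: [556.9, 55.1, 41.5]
orientation: [-0.109, 0.994, -0.0, 0.0]
contact_force: [-0.5, 0.5, -2.1]
opening: 10.7
grasp_force: 61.3
```

>>> move_arm(
  deltas=[
    [0, 0, 0.1, 0],
    [0, 0, 0.2, 0],
    [0, 0, 0.3, 0],
    [0, 0, 0.4, 0],
    [0, 0, 0.5, 0],
  ],
)

```text
t: 46.55
position: [556.7, 55.1, 36.2]
orientation: [-0.109, 0.994, 0.0, -0.0]
contact_force: [-0.3, 0.1, -1.2]
opening: 10.9
grasp_force: 61.3
```

>>> move_arm(
  deltas=[
    [0, 0, 0.1, 0],
    [0, 0, 0.2, 0],
    [0, 0, 0.2, 0],
  ],
)

```text
t: 46.85
position: [556.6, 55.1, 34.1]
orientation: [-0.109, 0.994, 0.0, -0.0]
contact_force: [-0.7, 0.6, -1.8]
opening: 10.5
grasp_force: 61.3
```

It is past the rim with no force, so I'll continue.

>>> move_arm(
  deltas=[
    [0, 0, 0.15, 0],
    [0, 0, 0.3, 0],
    [0, 0, 0.45, 0],
    [0, 0, 0.6, 0],
    [0, 0, 0.7, 0],
  ],
)

```text
t: 47.35
position: [556.6, 55.1, 27.1]
orientation: [-0.109, 0.994, 0.0, -0.0]
contact_force: [-0.1, 0.2, -1.2]
opening: 10.9
grasp_force: 61.3
```

>>> move_arm(
  deltas=[
    [0, 0, 0.1, 0],
    [0, 0, 0.2, 0],
    [0, 0, 0.2, 0],
  ],
)

```text
t: 47.65
position: [556.8, 55.0, 25.5]
orientation: [-0.109, 0.994, -0.0, 0.0]
contact_force: [-1.3, -0.1, -0.4]
opening: 10.9
grasp_force: 61.5
```

Tile C is seated (25.5). I'll release, lift and check all three bars numerically.

>>> move_arm(
  deltas=[
    [0, 0, 0, 0],
    [0, 0, 0, 0],
    [0, 0, 0, 0],
  ],
  gripper=40,
)

```text
t: 47.95
position: [557.0, 55.0, 25.5]
orientation: [-0.109, 0.994, -0.0, 0.0]
contact_force: [-0.6, -0.1, 0.3]
opening: 34.3
grasp_force: 0.0
```

>>> move_arm(
  deltas=[
    [0, 0, -2, 0],
    [0, 0, -6, 0],
    [0, 0, -11, 0],
    [0, 0, -15, 0],
    [0, 0, -15, 0],
  ],
)

```text
t: 48.45
position: [561.2, 55.0, 183.8]
orientation: [-0.109, 0.994, -0.001, 0.007]
contact_force: [0.8, 0.6, 1.2]
opening: 33.8
grasp_force: 0.0
```

>>> move_arm(
  deltas=[
    [0, 0, 0, 0],
    [0, 0, 0, 0],
    [0, 0, 0, 0],
    [0, 0, 0, 0],
  ],
)

```text
t: 48.85
position: [555.8, 55.1, 173.4]
orientation: [-0.109, 0.994, 0.0, -0.002]
contact_force: [-1.1, 0.1, -0.4]
opening: 34.0
grasp_force: 0.0
```

```bash
cat > bars.py <<'E'
from seg import *
import sys
im,c=snap('wrist',sys.argv[1]); s=manip.state(); print(s['position'],s['t'])
H=cv2.cvtColor(im,cv2.COLOR_BGR2HSV)
for n,p in(('A',[473.1,35.1,1.79]),('B',[575.7,-30.2,-1.352]),('C',[557,53.8,.219])):
    q=np.array([w2px(c,(*a,48)) for a in T(p,BAR*np.array([1.35,2.6]))])
    m=np.zeros(im.shape[:2],np.uint8); cv2.fillPoly(m,[q.round().astype(int)],255)
    g=((H[...,1]<40)&(m>0)); v=H[...,2][g]
    th,_=cv2.threshold(v.reshape(-1,1),0,255,cv2.THRESH_OTSU)
    for nm,b in(('all',g),('bright',g&(H[...,2]>th))):
        k,l,st,ce=cv2.connectedComponentsWithStats(b.astype(np.uint8)); i=1+st[1:,4].argmax()
        pts=np.argwhere(l==i)[:,::-1]; w=np.array([px2w(c,x,48)[:2] for x in pts]); 
        r=cv2.minAreaRect(w.astype(np.float32)); ev=np.linalg.svd(w-w.mean(0),full_matrices=False)[2][0]; L=(w-p[:2])@np.array([[np.cos(p[2]),-np.sin(p[2])],[np.sin(p[2]),np.cos(p[2])]])
        dy=(np.arctan2(ev[1],ev[0])-p[2]+np.pi/2)%np.pi-np.pi/2
        print(n,nm,'th',th,'x',np.percentile(L[:,0],[2,98]).round(1),'y',np.percentile(L[:,1],[2,98]).round(1),'dyaw',round(dy,3))
E
python3 bars.py w13
```

```text
[555.98511316  55.04373472 173.72988066] 48.9
A all th 202.0 x [-19.7  20.8] y [-6.3  5.1] dyaw -0.001
A bright th 202.0 x [-18.1  20.9] y [-4.6  3.5] dyaw -0.003
B all th 179.0 x [-26.2  29.7] y [-13.5  13.6] dyaw 0.101
B bright th 179.0 x [-22.4  18.2] y [-4.9  5.7] dyaw 0.04
C all th 187.0 x [-24.7  19.7] y [-4.7  6.5] dyaw 0.008
C bright th 187.0 x [-19.8  19.7] y [-2.9  6.6] dyaw -0.012
```

>>> move_arm(
  deltas=[
    [0, -8.75, 0, 0],
    [0, -8.75, 0, 0],
    [0, -8.75, 0, 0],
    [0, -8.75, 0, 0],
    [0, -8.75, 0, 0],
  ],
)

```text
t: 49.4
position: [575.4, -29.6, 174.8]
orientation: [-0.11, 0.994, 0.0, -0.0]
contact_force: [0.3, 0.4, -0.7]
opening: 33.9
grasp_force: 0.0
```

>>> move_arm(
  deltas=[
    [0, 0, 0, 0],
    [0, 0, 0, 0],
    [0, 0, 0, 0],
    [0, 0, 0, 0],
  ],
)

```text
t: 49.8
position: [575.7, -29.9, 175.4]
orientation: [-0.11, 0.994, -0.0, 0.0]
contact_force: [0.4, 0.0, -0.3]
opening: 34.3
grasp_force: 0.0
```

```bash
python3 bars.py w14
```

```text
[575.77598939 -30.04114791 175.39269988] 49.85
A all th 185.0 x [-24.9  29.8] y [-14.3  14.3] dyaw 0.041
A bright th 185.0 x [-18.4  20.4] y [-5.1  4.7] dyaw 0.008
B all th 177.0 x [-21.2  18.4] y [-10.7   5.8] dyaw 0.04
B bright th 177.0 x [-21.8  18. ] y [-4.9  5.8] dyaw 0.044
C all th 168.0 x [-23.9  19. ] y [-11.5   5.6] dyaw 0.075
C bright th 168.0 x [-20.2  19.7] y [-3.7  5.8] dyaw 0.001
```

Tile B is slightly shifted (about 2 mm, 0.04 rad), which is within tolerance. I'll press it to confirm it is flush (bar top at 48).

>>> move_arm(
  deltas=[
    [0, 0, 4, 0],
    [0, 0, 8, 0],
    [0, 0, 10.5, 0],
    [0, 0, 11.5, 0],
    [0, 0, 11.8, 0],
  ],
  gripper=0,
)

```text
t: 50.35
position: [575.0, -30.2, 56.2]
orientation: [-0.109, 0.994, 0.0, -0.001]
contact_force: [0.3, -0.6, -0.5]
opening: -0.7
grasp_force: 0.0
```

>>> move_arm(
  deltas=[
    [0, 0, 0, 0],
    [0, 0, 0.2, 0],
    [0, 0, 0.4, 0],
    [0, 0, 0.6, 0],
    [0, 0, 0.6, 0],
  ],
)

```text
t: 50.85
position: [575.8, -30.4, 51.4]
orientation: [-0.109, 0.994, -0.0, 0.0]
contact_force: [-0.6, -0.3, 0.1]
opening: 0.1
grasp_force: 0.0
```

>>> move_arm(
  deltas=[
    [0, 0, 0.1, 0],
    [0, 0, 0.2, 0],
    [0, 0, 0.3, 0],
    [0, 0, 0.3, 0],
  ],
)

```text
t: 51.25
position: [575.7, -30.3, 48.2]
orientation: [-0.109, 0.994, 0.0, -0.0]
contact_force: [-0.1, -0.4, 0.3]
opening: 0.1
grasp_force: 0.0
```

>>> move_arm(
  deltas=[
    [0, 0, 0.1, 0],
    [0, 0, 0.2, 0],
    [0, 0, 0.2, 0],
  ],
)

```text
t: 51.55
position: [575.9, -30.4, 48.0]
orientation: [-0.109, 0.994, 0.0, -0.0]
contact_force: [-5.4, 0.9, 10.8]
opening: -0.2
grasp_force: 4.9
```

>>> move_arm(
  deltas=[
    [0, 0, 0.1, 0],
    [0, 0, 0.2, 0],
    [0, 0, 0.2, 0],
  ],
)

```text
t: 51.85
position: [575.9, -30.4, 47.9]
orientation: [-0.11, 0.994, 0.0, -0.001]
contact_force: [-11.9, 1.4, 21.1]
opening: 0.1
grasp_force: 10.2
```

Tile B is flush at 48 mm. Now the column: lift and hover over it.

>>> move_arm(
  deltas=[
    [0, 0, -3, 0],
    [0, 0, -8, 0],
    [0, 0, -13, 0],
    [0, 0, -18, 0],
    [0, 0, -18.5, 0],
  ],
)

```text
t: 52.35
position: [579.7, -31.0, 238.7]
orientation: [-0.109, 0.994, -0.002, 0.007]
contact_force: [-0.2, -0.1, 0.5]
opening: 0.1
grasp_force: 0.0
```

>>> move_arm(
  deltas=[
    [3.85, 14.26, 0, 0.545],
    [3.85, 14.26, 0, 0.545],
    [3.85, 14.26, 0, 0.545],
    [3.85, 14.26, 0, 0.545],
    [3.85, 14.26, 0, 0.545],
  ],
  gripper=100,
)

```text
t: 52.85
position: [506.4, 101.7, 228.9]
orientation: [0.161, 0.987, -0.0, -0.0]
contact_force: [-0.6, -0.3, -0.0]
opening: 72.3
grasp_force: 0.0
```

>>> move_arm(
  deltas=[
    [10.69, 10.2, 0, 0.545],
    [10.69, 10.2, 0, 0.545],
    [10.69, 10.2, 0, 0.545],
    [10.69, 10.2, 0, 0.545],
    [10.69, 10.2, 0, 0.545],
  ],
)

```text
t: 53.35
position: [438.2, 232.1, 229.0]
orientation: [0.42, 0.908, -0.0, -0.0]
contact_force: [-0.1, 0.1, 0.1]
opening: 85.2
grasp_force: 0.0
```

>>> move_arm(
  deltas=[
    [0, 0, 0, 0],
    [0, 0, 0, 0],
    [0, 0, 0, 0],
    [0, 0, 0, 0],
    [0, 0, 0, 0],
  ],
)

```text
t: 53.85
position: [438.8, 230.8, 229.3]
orientation: [0.422, 0.907, -0.0, 0.0]
contact_force: [0.4, 0.3, 0.4]
opening: 85.4
grasp_force: 0.0
```

```bash
python3 - <<'E'
from seg import *
im,c=snap('wrist','w15'); s=manip.state(); print(s['position'],tool())
t=cal('top0'); print('top est flange',px2w(t,(254,226),5).round(),'top ring',px2w(t,(250,225.3),110).round())
o=np.array([438.6,231.3])
# edge-gradient ring score: tube top (r=19.5 outer,15.5 inner,z=110), flange (r=34,z=5)
g=cv2.GaussianBlur(cv2.cvtColor(im,cv2.COLOR_BGR2GRAY),(0,0),1).astype(np.float32); gx=cv2.Sobel(g,cv2.CV_32F,1,0);gy=cv2.Sobel(g,cv2.CV_32F,0,1); G=np.hypot(gx,gy)
G=np.minimum(G,150); th=np.linspace(0,2*np.pi,90,endpoint=False)
def score(x,y,rs):
    t=0
    for r,z in rs:
        q=np.array([w2px(c,(x+r*np.cos(a),y+r*np.sin(a),z)) for a in th]).astype(np.float32)
        t+=cv2.remap(G,q[:,0].reshape(1,-1),q[:,1].reshape(1,-1),cv2.INTER_LINEAR).mean()
    return t
for nm,rs in(('top',[(19.5,110),(15.5,110)]),('flange',[(34,5)])):
    for st,rg in((2,26),(.5,2.5)):
        ctr=o if st==2 else best[1]
        best=max(((score(ctr[0]+a,ctr[1]+b,rs),(ctr[0]+a,ctr[1]+b)) for a in np.arange(-rg,rg+.1,st) for b in np.arange(-rg,rg+.1,st)))
    print(nm,best,w2px(c,(*best[1],rs[0][1])).round())
    u,v=w2px(c,(best[1][0]+17.5,best[1][1],rs[0][1])).round().astype(int); print('colour on ring',im[v,u])
E
```

```text
[438.76468137 230.97253142 229.28916067] ('x-axis yaw', 2.2706, 'z', array([-0., -0., -1.]))
top est flange [435. 229.   5.] top ring [434. 225. 110.]
top (np.float32(287.07437), (np.float64(437.1), np.float64(228.3))) [318. 195.]
colour on ring [231 226 227]
flange (np.float32(122.487656), (np.float64(437.1), np.float64(228.3))) [319. 174.]
colour on ring [202 194 193]
```

The column's axis is (437.1, 228.3). The tube top and flange fits agree, and its colour is grey, so it is the real one.

>>> move_arm(
  deltas=[
    [-0.09, -0.3, 4, 0],
    [-0.09, -0.3, 8.5, 0],
    [-0.09, -0.3, 12.5, 0],
    [-0.09, -0.3, 15.3, 0],
    [-0.09, -0.3, 16.3, 0],
  ],
)

```text
t: 54.4
position: [434.3, 227.7, 62.6]
orientation: [0.422, 0.907, -0.002, -0.002]
contact_force: [-0.8, 0.6, -0.2]
opening: 85.8
grasp_force: 0.0
```

>>> move_arm(
  deltas=[
    [0, 0, 0, 0],
    [0, 0, 0, 0],
    [0, 0, 0, 0],
    [0, 0, 0, 0],
    [0, 0, 0, 0],
  ],
)

```text
t: 54.9
position: [437.6, 229.0, 67.6]
orientation: [0.422, 0.907, 0.001, 0.001]
contact_force: [0.4, 0.4, -0.6]
opening: 85.2
grasp_force: 0.0
```

>>> move_arm(
  deltas=[
    [0, 0, 0, 0],
    [0, 0, 0, 0],
    [0, 0, 0, 0],
    [0, 0, 0, 0],
    [0, 0, 0, 0],
  ],
  gripper=0,
)

```text
t: 55.4
position: [436.8, 228.7, 66.6]
orientation: [0.422, 0.907, -0.0, -0.0]
contact_force: [-1.5, -1.5, 3.7]
opening: 38.0
grasp_force: 60.5
```

>>> move_arm(
  deltas=[
    [0, 0, 0, 0],
    [0, 0, 0, 0],
  ],
)

```text
t: 55.6
position: [436.9, 228.7, 66.6]
orientation: [0.422, 0.907, -0.0, 0.0]
contact_force: [-2.5, -1.5, 4.4]
opening: 38.1
grasp_force: 60.6
```

>>> move_arm(
  deltas=[
    [0, 0, -2, 0],
    [0, 0, -6, 0],
    [0, 0, -10, 0],
    [0, 0, -12, 0],
    [0, 0, -12, 0],
  ],
)

```text
t: 56.1
position: [438.7, 229.4, 189.4]
orientation: [0.422, 0.907, 0.002, 0.002]
contact_force: [0.7, 0.4, -2.0]
opening: 38.1
grasp_force: 61.3
```

```bash
python3 - <<'E'
from h import *
s=manip.state(); print(s['position'],s['opening'],tool(),rel((525,3.2,185)))
E
```

```text
[438.74586297 229.41538499 189.39749242] 38.1077617325931 ('x-axis yaw', 2.2707, 'z', array([ 0.006,  0.002, -1.   ])) (array([-22.86,  -7.98,   0.44]), ('x-axis yaw', 2.2707, 'z', array([ 0.006,  0.002, -1.   ])))
```

```bash
python3 - <<'E'
from seg import *
from scipy.optimize import minimize
for f in('w13','w14'):
    im=cv2.imread('pics/%s.png'%f); c=cal(f)
    g=cv2.GaussianBlur(cv2.cvtColor(im,cv2.COLOR_BGR2GRAY),(0,0),1.2).astype(np.float32); G=np.minimum(np.hypot(cv2.Sobel(g,cv2.CV_32F,1,0),cv2.Sobel(g,cv2.CV_32F,0,1)),200)
    t=np.linspace(-.95,.95,60); S=lambda h:np.vstack([np.c_[t*h,0*t+h],np.c_[t*h,0*t-h],np.c_[0*t+h,t*h],np.c_[0*t-h,t*h]])
    pts=[(S(86.),18)]
    def sc(p):
        r=0
        for m,z in pts:
            q=np.array([w2px(c,(*a,z)) for a in T(p,m)]).astype(np.float32); k=(q[:,0]>2)&(q[:,0]<637)&(q[:,1]>2)&(q[:,1]<235)
            r-=cv2.remap(G,q[k,0].reshape(1,-1),q[k,1].reshape(1,-1),cv2.INTER_LINEAR).mean()
        return r
    best=min(((sc((524.4+a,2.5+b,-1.352+d)),(524.4+a,2.5+b,-1.352+d)) for a in np.arange(-3,3.1,.5) for b in np.arange(-3,3.1,.5) for d in(-.016,-.008,0,.008,.016)))
    print(f,best,sc((524.4,2.5,-1.352)))
E
```

```text
w13 (np.float32(-199.82675), (np.float64(524.4), np.float64(4.0), -1.352)) -174.75024
w14 (np.float32(-199.91002), (np.float64(524.4), np.float64(4.0), -1.352)) -179.21191
```

>>> move_arm(
  deltas=[
    [-22.83, -7.79, 0, 0],
    [-22.83, -7.79, 0, 0],
    [-22.83, -7.79, 0, 0],
    [-22.83, -7.79, 0, 0],
    [-22.83, -7.79, 0, 0],
  ],
)

```text
t: 56.6
position: [523.4, 1.7, 182.9]
orientation: [0.422, 0.906, -0.001, -0.002]
contact_force: [0.4, 0.7, -2.4]
opening: 38.2
grasp_force: 61.3
```

>>> move_arm(
  deltas=[
    [0, 0, 1.5, 0],
    [0, 0, 3, 0],
    [0, 0, 3.8, 0],
    [0, 0, 3.8, 0],
    [0, 0, 3.8, 0],
  ],
)

```text
t: 57.1
position: [523.7, 5.1, 147.6]
orientation: [0.421, 0.907, -0.0, -0.001]
contact_force: [-0.7, -0.2, -2.1]
opening: 38.4
grasp_force: 61.3
```

>>> move_arm(
  deltas=[
    [0, 0, 0, 0],
    [0, 0, 0, 0],
    [0, 0, 0, 0],
    [0, 0, 0, 0],
    [0, 0, 0, 0],
  ],
)

```text
t: 57.6
position: [524.4, 3.9, 148.5]
orientation: [0.422, 0.907, 0.0, 0.0]
contact_force: [-0.2, 0.1, -2.1]
opening: 38.4
grasp_force: 61.3
```

```bash
python3 - <<'E'
from h import *
s=manip.state(); print(s['position'],s['opening'],tool(),rel((524.4,3.9,84)))
E
```

```text
[524.41615811   3.89522844 148.52503802] 38.38692080839057 ('x-axis yaw', 2.2708, 'z', array([ 0., -0., -1.])) (array([ 0.  , -0.  ,  6.45]), ('x-axis yaw', 2.2708, 'z', array([ 0., -0., -1.])))
```

Settled on the axis. Descending onto the spigot.

>>> move_arm(
  deltas=[
    [0, 0, 0.5, 0],
    [0, 0, 1.0, 0],
    [0, 0, 1.5, 0],
    [0, 0, 2.0, 0],
    [0, 0, 2.5, 0],
  ],
)

```text
t: 58.1
position: [524.1, 3.9, 122.6]
orientation: [0.422, 0.907, -0.0, -0.0]
contact_force: [-0.6, -0.8, -2.3]
opening: 38.0
grasp_force: 61.3
```

>>> move_arm(
  deltas=[
    [0, 0, 0.5, 0],
    [0, 0, 1.0, 0],
    [0, 0, 1.5, 0],
    [0, 0, 2.0, 0],
    [0, 0, 2.5, 0],
  ],
)

```text
t: 58.6
position: [524.3, 3.9, 97.9]
orientation: [0.422, 0.907, -0.0, 0.0]
contact_force: [0.8, 0.0, -2.5]
opening: 38.2
grasp_force: 61.3
```

>>> move_arm(
  deltas=[
    [0, 0, 0.3, 0],
    [0, 0, 0.6, 0],
    [0, 0, 0.9, 0],
    [0, 0, 0.9, 0],
  ],
)

```text
t: 59.0
position: [524.0, 3.9, 88.8]
orientation: [0.422, 0.907, -0.0, -0.0]
contact_force: [0.3, 0.1, -3.5]
opening: 38.2
grasp_force: 61.3
```

>>> move_arm(
  deltas=[
    [0, 0, 0.15, 0],
    [0, 0, 0.3, 0],
    [0, 0, 0.45, 0],
    [0, 0, 0.45, 0],
    [0, 0, 0.45, 0],
  ],
)

```text
t: 59.5
position: [524.6, 3.8, 85.1]
orientation: [0.422, 0.907, 0.0, 0.0]
contact_force: [-0.6, -0.4, -1.4]
opening: 38.0
grasp_force: 61.4
```

>>> move_arm(
  deltas=[
    [0, 0, 0.1, 0],
    [0, 0, 0.15, 0],
    [0, 0, 0.15, 0],
  ],
)

```text
t: 59.8
position: [524.8, 3.7, 85.1]
orientation: [0.422, 0.907, -0.0, 0.0]
contact_force: [-3.7, 0.1, 6.9]
opening: 38.4
grasp_force: 62.1
```

The column is home, with contact at exactly the expected height (85.1). Releasing, backing off and verifying.

>>> move_arm(
  deltas=[
    [0, 0, 0, 0],
    [0, 0, 0, 0],
    [0, 0, 0, 0],
    [0, 0, 0, 0],
  ],
  gripper=100,
)

```text
t: 60.2
position: [524.3, 3.9, 83.2]
orientation: [0.422, 0.907, 0.0, -0.0]
contact_force: [0.9, 0.2, -0.6]
opening: 85.5
grasp_force: 0.0
```

>>> move_arm(
  deltas=[
    [0, 0, -2, 0],
    [0, 0, -6, 0],
    [0, 0, -11, 0],
    [0, 0, -16, 0],
    [0, 0, -17, 0],
  ],
)

```text
t: 60.7
position: [527.5, 3.5, 261.4]
orientation: [0.422, 0.907, 0.002, 0.006]
contact_force: [0.5, -0.0, 0.3]
opening: 85.4
grasp_force: 0.0
```

>>> move_arm(
  deltas=[
    [0, 0, 0, 0],
    [0, 0, 0, 0],
    [0, 0, 0, 0],
    [0, 0, 0, 0],
    [0, 0, 0, 0],
  ],
)

```text
t: 61.2
position: [523.7, 4.0, 251.6]
orientation: [0.422, 0.907, -0.0, -0.001]
contact_force: [0.2, 0.2, 0.3]
opening: 85.3
grasp_force: 0.0
```

```bash
python3 bars.py w16; python3 - <<'E'
from seg import *
im=cv2.imread('pics/w16.png'); c=cal('w16')
g=cv2.GaussianBlur(cv2.cvtColor(im,cv2.COLOR_BGR2GRAY),(0,0),1).astype(np.float32); G=np.minimum(np.hypot(cv2.Sobel(g,cv2.CV_32F,1,0),cv2.Sobel(g,cv2.CV_32F,0,1)),150); th=np.linspace(0,2*np.pi,90,endpoint=False)
def sc(x,y,z):
    t=0
    for r in(19.5,15.5):
        q=np.array([w2px(c,(x+r*np.cos(a),y+r*np.sin(a),z)) for a in th]).astype(np.float32); t+=cv2.remap(G,q[:,0].reshape(1,-1),q[:,1].reshape(1,-1),cv2.INTER_LINEAR).mean()
    return float(t)
for z in(122,125.5,128.5,131.5,135): print(z,max((sc(524.5+a,3.7+b,z),524.5+a,3.7+b) for a in np.arange(-6,6.1,1) for b in np.arange(-6,6.1,1)))
# cup and tiles in top picture
t,ct=snap('top','topend'); H=cv2.cvtColor(t,cv2.COLOR_BGR2HSV)
org=((H[...,0]<12)&(H[...,1]>180)&(H[...,2]>120)).astype(np.uint8); k,l,st,ce=cv2.connectedComponentsWithStats(org)
print([(ce[i].round(),st[i,4]) for i in range(1,k) if st[i,4]>60],'expect cup rim px',w2px(ct,(513,-422,89)).round(),'foot',w2px(ct,(513,-422,4)).round())
a=cv2.imread('pics/top0.png'); d=cv2.absdiff(a,t).max(2)
for n,(u,v) in dict(sign1=(278,128),sign2=(320,132),straws=(240,130),sugar=(193,155),tongs=(381,127),plant=(446,138)).items(): print(n,round(float(d[v-12:v+13,u-12:u+13].mean()),1))
E
```

```text
[523.86975259   3.97194665 252.05656372] 61.25
A all th 198.0 x [-19.5  20.9] y [-6.2  4.9] dyaw -0.01
A bright th 198.0 x [-18.   21.1] y [-4.7  3.4] dyaw -0.004
B all th 175.0 x [-28.5  17. ] y [-15.6   5.3] dyaw 0.23
B bright th 175.0 x [-22.9  17.7] y [-4.6  5.3] dyaw 0.039
C all th 187.0 x [-23.9  19.5] y [-4.4  6.9] dyaw -0.005
C bright th 187.0 x [-19.4  19.7] y [-2.5  7. ] dyaw -0.015
122 (252.8979034423828, np.float64(526.5), np.float64(1.7000000000000002))
125.5 (251.95448303222656, np.float64(525.5), np.float64(2.7))
128.5 (247.2239990234375, np.float64(525.5), np.float64(3.7))
131.5 (240.35935974121094, np.float64(524.5), np.float64(3.7))
135 (236.3125457763672, np.float64(524.5), np.float64(4.7))
[(array([190.,  86.]), np.int32(63)), (array([455., 200.]), np.int32(162))] expect cup rim px [459. 199.] foot [449. 201.]
sign1 2.1
sign2 5.3
straws 2.0
sugar 2.6
tongs 2.4
plant 2.3
```

All checks agree, so I'm handing in.

```bash
python3 -c "
from rig import manip
print(manip.finish_job())"
```

```text
the job is handed in; nothing more can be done
None
```

I handed in the job with the tumbler upright in the tray, the three tiles flush and interlocked in the base, and the column home on the spigot; my last checks put all of these within the limits and the bystanders unmoved, but no verdict came back.

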